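# Pack a setting kit into its transport case and latch it

## Robot

A 6-joint arm with a two-finger parallel gripper is mounted at the origin on the work surface. World frame = base frame: x ahead of the robot, y to its left, z up, the work surface at z = 0. Lengths are in m, angles in rad, forces in N, time in s.
With the tool pointing down it reaches from about 0.375 to 0.825 m from the base axis. Payload 5.5 kg.
Tool frame: the origin (TCP) lies between the finger pads; the fingertips stand 19 mm ahead of it and the grasp point (between the pads) is the TCP; z points along the fingers, y is the direction in which the jaws open and shut (so a half turn about z gives the same grasp; the last joint's range is limited). The gripper opens to 85 mm and grips with 20 to 120 N. Pads are 22 mm wide; open, the fingers measure 114 mm over their backs; the gripper's body (76 mm by 85 mm) begins 54 mm behind the grasp point. The pads swing forward as they close: fully open they stand 13 mm farther back than shut.
Start: joints at [-1.282, 0.314, -0.047, 1.21, 0, 1.571], TCP at [0.171, -0.575, 0.229] pointing down, gripper open.
Joint ranges: [-2.67, 2.67], [-0.69, 1.73], [-1.03, 1.25], [-2.08, 2.16], [-1.42, 1.45], [-3.14, 3.14]. Speed limits (rad/s): [2.39, 2.39, 3.01, 3.14, 3.14, 3.14].

## Interface

Orientations are given as a 3x3 rotation matrix whose columns are the frame's x, y, z axes.
In Python, from cell import status, optics, ticket gives the robot as it stands.
- The arm moves only by the tool play_rows, never from a script. Its argument "targets" is a list of rows, each a list of 3 entries, a list of its own where there are three numbers: the shift along the tool's x, y, z in m, then the turn, a rotation vector about the tool's x, y, z in degrees, then the finger opening in m, from 0 to 0.0854. In form: [[[x, y, z], [rx, ry, rz], grip], ...]. A call has 1 to 12 rows; each row shifts and turns the commanded pose from where the row before left it, along the tool's axes as they then stand; what a row does not reach is not made up. A row lasts 1/12 s, in which the tool goes at most 41.7 mm and 7.16 degrees, less where a joint would pass 70% of its speed; a pose out of reach is approached as far as the arm can. A call is refused whole if a number of a shift passes 0.0417 or a number of a turn 7.16, either way. A call with a gripper value outside its range is refused whole. The fingers move at their own pace and stop on an object; "newtons" is the grip in N (left out, the last holds). Time passes only in rows, so rows that do not move let the fingers close. It gives the time, the measured TCP pose, the force and the opening at its end, in the units of the state.
- status.read_state(): the state, without advancing time (a new reading comes with each control period).
- optics.capture(name): name is "scene" or "top" or "wrist"; returns a dict with "frame" (420x560x3 uint8, blue, green, red), "depth" (420x560 float32, m along the optical axis (not along the pixel's ray), 0 where there is no reading), "fx", "fy", "cx", "cy" (pixels), "rvec" (rotation vector, rad) and "tvec" (3), from world to camera coordinates, as OpenCV has them. Camera axes: x right, y down, z forward; pixel columns grow to the right and rows downward; lengths in m; the calibration is good to about 2 mm. The wrist camera is an equidistant fisheye: a pixel r from the principal point sees the ray r / f radians off the axis. A picture is of the moment at which its call begins.
- ticket.job_done(): hands the job in, once; it reports no verdict.
The state is a dict: "t": time; "joint_pos": joint angles; "dq": joint speeds; "effort": joint torques, N m; "position": TCP position; "tool_rot": TCP orientation; "ft_force": force on the tool from outside, world axes, zero at the start; "wrist_torque": the same for the moment, N m; "opening": finger opening in m.
Only numpy, scipy, OpenCV 4.12 (cv2) and the standard library are available. Lean on these libraries where they do the work, as an engineer would, in place of code of your own. Each camera call takes 0.05 s, during which the arm holds its last target. There are 200 camera calls.

## Task

Pack the setting kit away: slide the gauge up off its two keyhole studs and stand it upright in the rubber-lined compartment of the case, and put every steel block into the bare compartment, keeping the gauge upright all the while and leaving the hammer, tape and rule alone. When everything is in, shut the lid, hook the latch's loop behind the keeper on the lid, and swing the lever over until it snaps fully down.

Things in the scene. Friction and masses are not known exactly. Their poses are not given: they have to be found in the camera images.
- gauge_c (a point): centre of the hung gauge: grey plastic box, white dial on its -x face, 36 mm deep (x) x 60 wide (y) x 54 tall (z up), 0.22 kg. In its back (+x) two keyhole slots at y = +/-14 mm: 17 mm square wide ends centred 20.5 mm above the underside, 8 mm slots upward from them. It hangs with its underside 35 mm above the table; raise it 17.5 mm (+/-2), then draw it 15 mm or more along its -x
- stand: fixed stand of the gauge: upright plywood board 130 mm wide (y), 10 thick, 105 tall, on a steel foot 12 mm high reaching 15 mm in front of it. Origin on the table, in the board's front face, mid-width. Two studs point along its -x, 73 mm up, y = +/-14 mm: shank 6 mm, head 11 mm across, 3 thick, 5.4 to 8.4 mm off the board; the gauge hangs back to board, its axes parallel to the stand's
- case: fixed grey steel case 225 mm (x) x 180 (y) x 66 high, walls 5, floor 6 thick; origin at the centre of its underside. A 50 mm high divider parts the rubber-lined compartment for the gauge (x -107.5 to -22.5 mm) from the bare one for the blocks (x -17.5 to 107.5), both y -85 to 85. Lid hinged along the -y wall; latch on the +y wall at x = -30 mm, its bracket 36 wide, 77 high, reaching to y = 160
- lid (a joint): lid angle (rad): 0 shut, 1.7 to 1.88 (beyond upright) at the start, stop at 1.95; stiff hinge (0.45 N m), it stays where it is left. The lid is a plate 225 x 180 x 8 mm, 0.35 kg
- lid_hinge (a point): point on the lid's hinge line, which is parallel to the case's x, at the middle of the -y wall's rim (0, -90, 66 mm in the case)
- lid_edge (a point): middle of the lid's free edge, half-way through its thickness, 180 mm from the hinge; own axes: z out of the lid's outer (top) face, y from hinge to free edge
- keeper (a point): where the loop's bar sits when hooked: on the lid's outer face, 155 mm from the hinge line, 9 mm above the face (axes as lid_edge). Steel keeper post 20 mm wide (x), its seat face 3 mm to +y of here; a nose overhangs 4.5 mm to -y, underside 6 and top 10 mm above here. A pad lies 3 mm under here and reaches 27 mm to -y. The bar must come down 5 mm or more to -y of here to clear the nose
- lever (a joint): latch lever angle (rad): 0 closed (handle flat, along the case's +y, away from the lid), 1.57 upright, stop at 2.25 leaning over the lid; stays where left (0.045 N m). At 1.9 to 2.15 the loop passes the keeper's nose with 6 to 9 mm to spare, below 1.55 it is too short. With the loop hooked it tightens below about 0.8 (up to 3 N at the end) and snaps over centre near 0.17
- lever_hinge (a point): the lever's pivot, axis along the case's x (-30, 130, 68 mm in the case)
- lever_tip (a point): centre of the round end of the lever's handle, 70 mm from the pivot: a 12 mm round bar 24 mm wide (x); the handle is a 24 x 5 mm steel strip
- loop_pivot (a point): axis on the lever about which the loop swings (along the case's x), 14 mm from the lever's pivot, seen from there at the lever angle minus 0.40 rad above the case's +y direction
- loop (a joint): loop against lever (rad). From its pivot the loop points at 2.885 + lever - loop above the case's +y direction (0 away from the lid, 1.57 up, 3.14 towards the lid). It swings freely and falls to its stop (4.7, hanging out away from the lid, as at the start) or on to the lid
- loop_bar (a point): middle of the loop's cross bar, 6 mm round steel along the case's x, 77 mm from the loop's pivot, 58 mm wide over the side arms; the loop is sprung and stretches up to 6 mm (12 N per mm)
- loop_tab (a point): centre to pinch on the loop's pull tab: a flat steel tongue 14 mm wide (case's x), 8 mm thick, running 34 mm outward from the bar in line with the loop; this point is 97 mm from the loop's pivot
- block0_c (a point): centre of a steel setting block, 45 mm (x) x 26 mm (y) x 34 mm (z, upright), 0.3 kg; it starts loose on the table
- block1_c (a point): centre of a steel setting block, 45 mm (x) x 26 mm (y) x 34 mm (z, upright), 0.3 kg; it starts loose on the table (like the others; some may be absent)
- block2_c (a point): centre of a steel setting block, 45 mm (x) x 26 mm (y) x 34 mm (z, upright), 0.3 kg; it starts loose on the table (like the others; some may be absent)
- block3_c (a point): centre of a steel setting block, 45 mm (x) x 26 mm (y) x 34 mm (z, upright), 0.3 kg; it starts loose on the table (like the others; some may be absent)
- hammer: bystander: a hammer lying on the table, 260 mm long; leave it alone
- tape: bystander: a ring-shaped roll of tape 96 mm across, 22 mm high; leave it alone
- rule: bystander: a folded yellow rule 30 x 200 x 14 mm; leave it alone
There are look-alikes about, which are no part of the job. What is meant by the part that bears gauge_c is not brown, and is the smaller of those in its own colour.

How it is judged:
By the outcome, as a careful person would: the job done as asked, in the order asked, and still so for the second after the job is handed in, with the robot touching nothing.
Of block0, block1, block2, block3 only 2 to 4 are there at a start; the rules pass over those that are not, and their reading is None.
At some moment in a run one of block0, block1, block2, block3 may be knocked a few centimetres aside while the robot is not near it.
It also fails if it takes over 210 s, if anything falls off the work surface, if the arm or the gripper's body presses on something with over 40 N, if the wrist force passes 120 N, or if a joint passes its speed limit or range.

## Working session

There is one attempt and no reset: what is moved stays moved. The work goes in short steps, Python scripts to look and compute and a tool call to move; the robot and the scene stay as the last step left them, time stands still between calls to the robot, and variables do not carry over. Pictures are saved under pics/ and viewed, about 12 in all and at most 16, crops included, and the job is handed in when it is done.

Besides the shell and the picture viewer there is one more tool, called after "Request:" as a command line: name --argument value ..., lists and objects as JSON in quotes. play_rows: Moves the arm, as the interface text tells. Its arguments: {"type":"object","properties":{"targets":{"type":"array"},"newtons":{"type":"number"}},"required":["targets"]}

```bash
ls; mkdir -p pics; cat > h.py <<'E'
import numpy as np, cv2
from cell import status, optics, ticket
def cap(name):
    c=optics.capture(name); c['R']=cv2.Rodrigues(np.array(c['rvec'],float))[0]; c['t']=np.array(c['tvec'],float).ravel(); c['name']=name
    return c
def cloud(c):
    h,w=c['depth'].shape; u,v=np.meshgrid(np.arange(w),np.arange(h))
    x=(u-c['cx'])/c['fx']; y=(v-c['cy'])/c['fy']
    if c['name']=='wrist':
        r=np.hypot(x,y)+1e-9; k=np.tan(np.minimum(r,1.5))/r; x=x*k;y=y*k
    z=c['depth']; P=np.stack([x*z,y*z,z],-1); W=(P-c['t'])@c['R']
    W[z<=0]=np.nan
    return W
def save(n,im): cv2.imwrite('pics/'+n,im)
E
python3 - <<'E'
from h import *
print(status.read_state())
ims=[]
for n in ['scene','top']:
    c=cap(n); np.savez(n+'0.npz',**{k:v for k,v in c.items()}); save(n+'0.png',cv2.resize(c['frame'],(800,600)))
    print(n,c['fx'],c['cx'],c['cy'],-c['R'].T@c['t'],c['R'])
E
```

```text
pics
{'t': 0.0, 'joint_pos': array([-1.28198349e+00,  3.14209881e-01, -4.80532917e-02,  1.21017839e+00,
       -5.83509610e-06,  1.57080249e+00]), 'dq': array([-0.00185042,  0.00047463, -0.00061556, -0.00020224,  0.00040778,
       -0.00036305]), 'effort': array([ 3.23389268e-04, -5.39588249e+01,  3.39750838e+01,  1.93036400e-02,
        3.58780926e-04, -4.85229904e-06]), 'position': array([ 0.17072793, -0.57461545,  0.22845553]), 'tool_rot': array([[ 9.58584423e-01,  2.84808144e-01, -4.74180756e-04],
       [ 2.84808539e-01, -9.58583128e-01,  1.57543406e-03],
       [-5.84522220e-06, -1.64523727e-03, -9.99998647e-01]]), 'ft_force': array([-0.10735783,  0.17321365, -0.19961481]), 'wrist_torque': array([-0.02598994,  0.03491389, -0.05152429]), 'opening': 0.08513682665642806}
scene 474.54470078088707 272.30509552149357 215.138170482921 [ 0.99677547 -0.64370004  0.6955202 ] [[ 0.84056201  0.54152648  0.01430327]
 [ 0.31483927 -0.46686904 -0.82638341]
 [-0.44083074  0.69912972 -0.56292618]]
top 390.8495586836071 277.1198186266138 205.70256491864006 [0.48683044 0.10055335 1.04481177] [[-6.49562385e-04 -9.99876642e-01 -1.56933042e-02]
 [-9.98759489e-01  1.43004939e-03 -4.97738635e-02]
 [ 4.97901657e-02  1.56415053e-02 -9.98637213e-01]]
```

View pics/scene0.png

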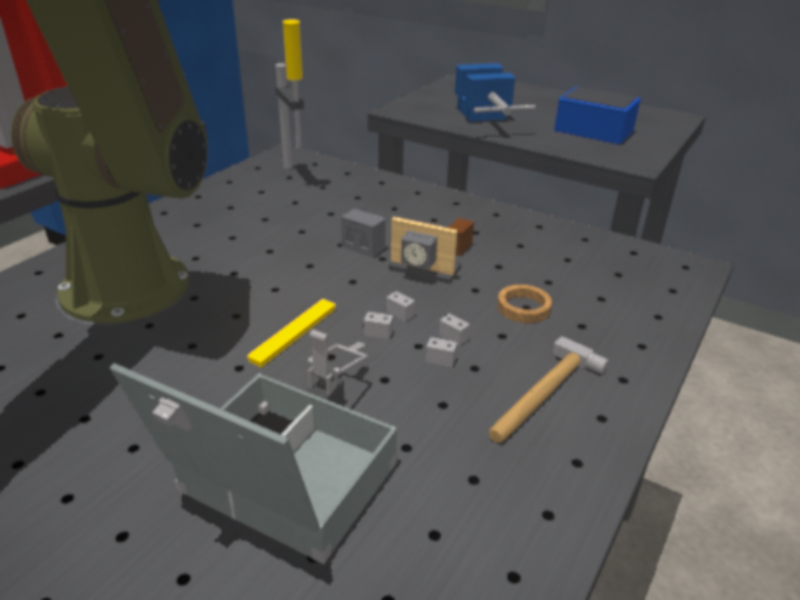

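View pics/top0.png

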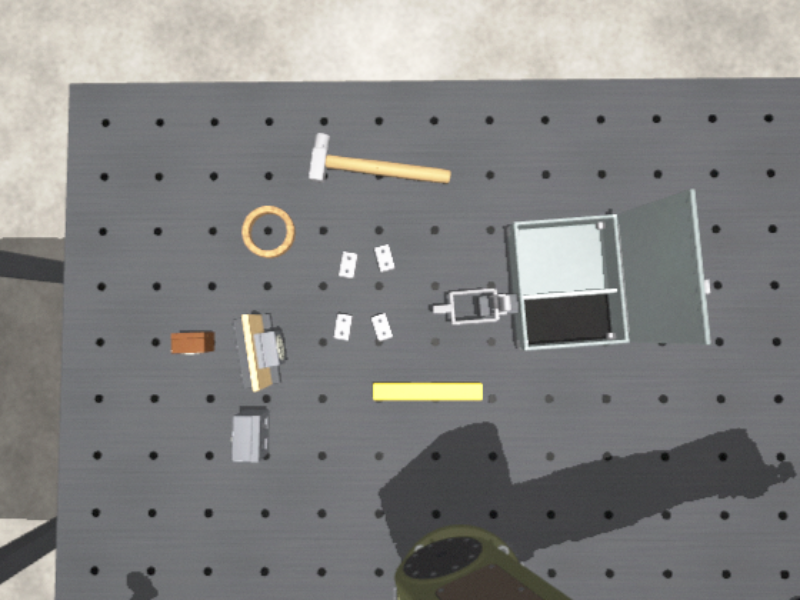

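The top view shows the case at right: rubber-lined bay at (567,320), bare bay at (565,260), lid open to the right and latch at (480,305). Four blocks are at (348,264), (384,258), (343,327) and (382,327).

Gauge candidates in the top view: grey box with a dial on the stand (267,350), a larger grey box (250,437), and a brown box (192,342). The one on the stand fits, being the smaller of the two grey ones. I'll confirm it in a crop.

```bash
cat > m.py <<'E'
from h import *
s=dict(np.load('scene0.npz')); t=dict(np.load('top0.npz'))
for c in (s,t): c['name']=str(c['name'])
Wt=cloud(t);Ws=cloud(s)
tab=Wt[300:400,60:120]; print('table z',np.nanmedian(tab[...,2]),np.nanstd(tab[...,2]))
k=1/1.42857
def rect(W,sel,name,minn=15):
    n,l,st,ce=cv2.connectedComponentsWithStats(sel.astype(np.uint8))
    for i in range(1,n):
        if st[i,4]<minn: continue
        P=W[l==i]; r=cv2.minAreaRect((P[:,:2]*1000).astype(np.float32))
        print(name,'px',(ce[i]/k).round(),'n',st[i,4],'c',np.round(r[0],1),'size',np.round(r[1],1),'ang',round(r[2],1),'z',np.nanmedian(P[:,2]).round(4))
z=Wt[...,2]; X=Wt[...,0];Y=Wt[...,1]
f=t['frame'].astype(int); 
print('blocks');rect(Wt,(z>.028)&(z<.04)&(X>.3),'blk')
print('rim');rect(Wt,(z>.060)&(z<.071)&(X>.3),'rim',30)
print('tall');rect(Wt,(z>.084)&(z<.094)&(X>.3),'gauge?',20)
rect(Wt,(z>.099)&(z<.11)&(X>.3),'board',20)
rect(Wt,(z>.11)&(X>.3)&(Y<0),'lid',100)
zs=Ws[...,2]; 
crop=s['frame'][130:210,220:350]; save('crop1.png',cv2.resize(crop,None,fx=5,fy=5,interpolation=cv2.INTER_CUBIC))
crop=t['frame'][130:260,290:510]; save('crop2.png',cv2.resize(crop,None,fx=3.6,fy=3.6,interpolation=cv2.INTER_CUBIC))
E
python3 m.py
```

```text
table z -0.0006185444564413864 0.001920481949277386
blocks
blk px [610. 253.] n 92 c [ 610.5 -271.8] size [124.1  15.7] ang 11.2 z 0.0343
blk px [385. 257.] n 172 c [604.1 137.1] size [44.7 25.7] ang 15.7 z 0.0335
blk px [348. 264.] n 175 c [591.9 203.8] size [26.5 44.4] ang 79.9 z 0.0335
blk px [616. 314.] n 59 c [ 500.  -279.9] size [82.3  3.1] ang 4.4 z 0.0335
blk px [343. 326.] n 174 c [479.4 212.5] size [26.  44.5] ang 80.5 z 0.0333
blk px [382. 326.] n 174 c [478.9 142. ] size [44.2 25.5] ang 18.6 z 0.0335
blk px [519. 326.] n 21 c [ 479.5 -106.4] size [46.4  1.2] ang 3.7 z 0.032
blk px [208. 341.] n 30 c [451.5 458.5] size [35.9  3.8] ang 0.8 z 0.0358
blk px [255. 412.] n 23 c [325.  373.8] size [45.9  8.4] ang 78.3 z 0.0328
rim
rim px [579. 280.] n 886 c [ 558.  -191.9] size [225.3 184.6] ang 4.3 z 0.0655
rim px [463. 291.] n 32 c [539.8  -1.6] size [ 5.2 39.3] ang 0.8 z 0.066
rim px [465. 321.] n 30 c [487.2  -4.8] size [31.4  5. ] ang 90.0 z 0.0655
rim px [247. 421.] n 130 c [313.6 376. ] size [47.6 24.7] ang 89.3 z 0.0692
tall
gauge? px [631. 278.] n 235 c [ 564.4 -285.5] size [223.3   5. ] ang 4.0 z 0.0888
gauge? px [266. 350.] n 401 c [427.9 336.6] size [101.5  38.3] ang 9.0 z 0.0879
board px [637. 275.] n 282 c [ 565.2 -289.6] size [224.1   6.5] ang 4.6 z 0.1045
board px [251. 352.] n 253 c [436.2 360.7] size [129.1  11.1] ang 9.5 z 0.104
lid px [672. 270.] n 4592 c [ 567.1 -316.8] size [225.1  55.5] ang 4.3 z 0.1882
```

View pics/crop1.png

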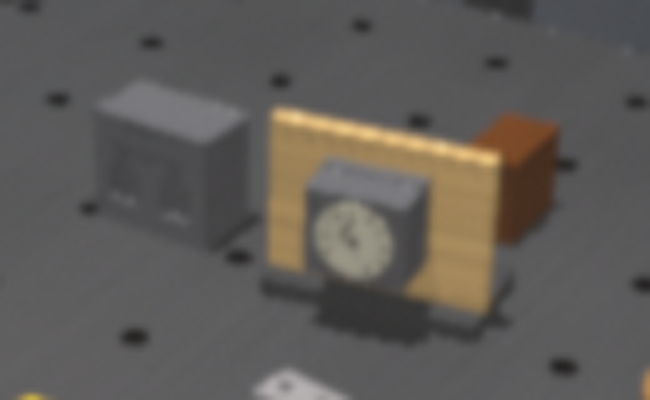

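View pics/crop2.png

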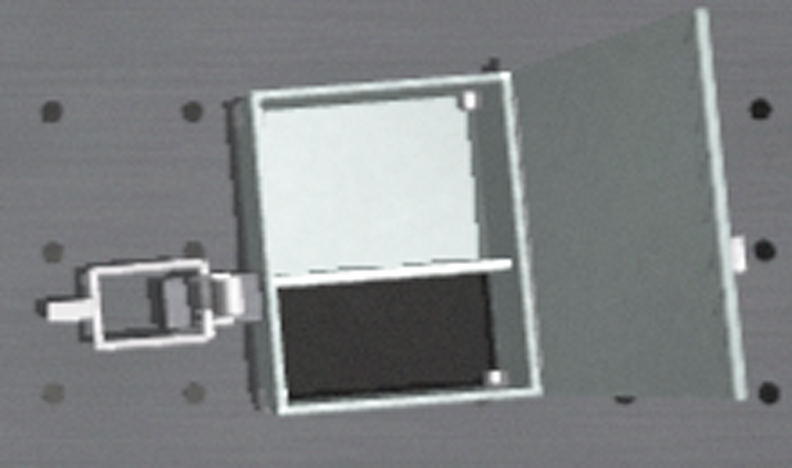

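Confirmed: the gauge is the grey box with the white dial hanging on the board (crop pixel 355,235). The free-standing grey box at (170,165) is larger and the one at (515,175) is brown. The case, the four blocks and the latch loop hanging outwards are also clear. Next I raise the arm and swing it towards the gauge.

Request:
play_rows --targets '[[[0,0,-0.035],[0,0,0],0.085],[[0,0,-0.035],[0,0,0],0.085],[[0,0,-0.035],[0,0,0],0.085],[[0,0,-0.035],[0,0,0],0.085]]'

```text
t: 0.43
position: [0.1707, -0.5746, 0.3703]
tool_rot: [[0.959, 0.285, -0.0], [0.285, -0.959, 0.001], [-0.0, -0.001, -1.0]]
ft_force: [0.0, -1.2, 0.6]
opening: 0.085
```

Request:
play_rows --targets '[[[0.024,-0.0255,0],[0,0,0],0.085],[[0.024,-0.0255,0],[0,0,0],0.085],[[0.024,-0.0255,0],[0,0,0],0.085],[[0.024,-0.0255,0],[0,0,0],0.085],[[0.024,-0.0255,0],[0,0,0],0.085],[[0.024,-0.0255,0],[0,0,0],0.085],[[0.024,-0.0255,0],[0,0,0],0.085],[[0.024,-0.0255,0],[0,0,0],0.085],[[0.024,-0.0255,0],[0,0,0],0.085],[[0.024,-0.0255,0],[0,0,0],0.085],[[0.024,-0.0255,0],[0,0,0],0.085],[[0.024,-0.0255,0],[0,0,0],0.085]]'

```text
t: 1.43
position: [0.36, -0.1981, 0.3692]
tool_rot: [[0.959, 0.285, -0.0], [0.285, -0.959, 0.0], [-0.0, -0.0, -1.0]]
ft_force: [0.4, -0.6, -0.7]
opening: 0.0848
```

Request:
play_rows --targets '[[[0.0192,-0.036,0],[0,0,0],0.085],[[0.0192,-0.036,0],[0,0,0],0.085],[[0.0192,-0.036,0],[0,0,0],0.085],[[0.0192,-0.036,0],[0,0,0],0.085],[[0.0192,-0.036,0],[0,0,0],0.085],[[0.0192,-0.036,0],[0,0,0],0.085],[[0.0192,-0.036,0],[0,0,0],0.085],[[0.0192,-0.036,0],[0,0,0],0.085],[[0.0192,-0.036,0],[0,0,0],0.085],[[0.0192,-0.036,0],[0,0,0],0.085],[[0.0192,-0.036,0],[0,0,0],0.085],[[0.0192,-0.036,0],[0,0,0],0.085]]'

```text
t: 2.43
position: [0.476, 0.2164, 0.3721]
tool_rot: [[0.926, 0.378, -0.025], [0.378, -0.924, 0.057], [-0.002, -0.062, -0.998]]
ft_force: [-0.3, -0.1, -0.6]
opening: 0.0851
```

Request:
play_rows --targets '[[[0,0,0],[0,0,-7],0.085],[[0,0,0],[0,0,-7],0.085],[[0,0,0],[0,0,-7],0.085],[[0,0,0],[0,0,-7],0.085],[[0,0,0],[0,0,-7],0.085],[[0,0,0],[0,0,-7],0.085],[[0,0,0],[0,0,-7],0.085],[[0,0,0],[0,0,-7],0.085],[[0,0,0],[0,0,-7],0.085],[[0,0,0],[0,0,-7],0.085],[[0,0,0],[0,0,-7],0.085],[[0,0,0],[0,0,-6],0.085]]'

```text
t: 3.43
position: [0.4756, 0.215, 0.3722]
tool_rot: [[-0.266, 0.964, -0.025], [0.962, 0.267, 0.057], [0.061, -0.009, -0.998]]
ft_force: [-0.0, -1.2, -0.6]
opening: 0.0851
```

```bash
cat >> h.py <<'E'
def go(pos,yawY=None,q=False):
    "print turn about tool z (deg) to have tool y at world yaw (mod 180), and shift in the tool frame after it"
    s=status.read_state(); R=s['tool_rot']; d=np.array(pos)-s['position']
    a=np.degrees(np.arctan2(R[1,1],R[0,1])); yy=a if yawY is None else yawY
    turn=(yy-a+90)%180-90
    th=np.radians(yy if abs(((yy-a)+180)%360-180)<=90 else yy+180)
    y=np.array([np.cos(th),np.sin(th),0]); z=np.array([0,0,-1]); x=np.cross(y,z)
    print('t %.1f pos'%s['t'],s['position'].round(4),'yawY %.1f'%a,'tilt',np.degrees(R[:2,2]).round(2),'open %.4f'%s['opening'],'F',s['ft_force'].round(1))
    print(' turn rz %.2f, shift x %.4f y %.4f z %.4f'%(-turn,d@x,d@y,d@z),'dist %.4f'%np.linalg.norm(d))
E
python3 - <<'E'
from h import *
go([.440,.338,.25],9.5)
print(status.read_state()['joint_pos'].round(2))
c=cap('wrist'); save('w1.png',c['frame']); np.savez('w1.npz',**c)
W=cloud(c); z=W[...,2]
print(c['fx'],c['cx'],c['cy'],-c['R'].T@c['t'], c['R'])
for lo,hi in [(.08,.095),(.098,.11),(.028,.04)]:
    sel=(z>lo)&(z<hi)&(W[...,1]>.05)
    n,l,st,ce=cv2.connectedComponentsWithStats(sel.astype(np.uint8))
    for i in range(1,n):
        if st[i,4]<60: continue
        P=W[l==i]; r=cv2.minAreaRect((P[:,:2]*1000).astype(np.float32)); print(lo,ce[i].round(),st[i,4],np.round(r[0],1),np.round(r[1],1),round(r[2],1),np.median(P[:,2]).round(4))
E
```

```text
t 3.4 pos [0.4756 0.215  0.3722] yawY 15.5 tilt [-1.41  3.24] open 0.0851 F [-0.  -1.2 -0.6]
 turn rz 5.98, shift x 0.1272 y -0.0148 z 0.1222 dist 0.1770
[0.39 0.15 0.06 1.49 0.06 1.69]
325.19226210127806 274.82452188272094 220.72941593680184 [0.4583196  0.28597562 0.52156696] [[ 0.96351073  0.26750002 -0.00952911]
 [ 0.2606932  -0.92972819  0.26008565]
 [ 0.06071344 -0.25307949 -0.96553853]]
0.08 [276.  92.] 1412 [440.5 338.9] [128.3  39.1] 9.3 0.0886
0.08 [ 12. 207.] 217 [26.3 67.9] [15.3 73.4] 53.9 0.0875
0.098 [277.  75.] 826 [436.9 362.5] [130.5  11.4] 9.5 0.1049
0.098 [  9. 213.] 133 [27.4 65.6] [12.9 63.5] 55.7 0.1032
0.028 [305.  28.] 61 [452.5 459.1] [34.5  2.1] 2.8 0.034
0.028 [208.  59.] 71 [325.4 376. ] [46.9  9.9] 78.1 0.0345
0.028 [279. 184.] 504 [479.4 214.6] [26.6 44.9] 82.0 0.034
0.028 [ 30. 198.] 189 [27.1 73.5] [19.  87.9] 49.0 0.0343
0.028 [346. 210.] 455 [591.8 205.1] [26.7 45. ] 79.4 0.0339
0.028 [266. 227.] 496 [479.  143.7] [46.  26.5] 17.8 0.0339
0.028 [340. 250.] 416 [604.2 139.2] [45.1 24.8] 14.5 0.0337
```

View pics/w1.png

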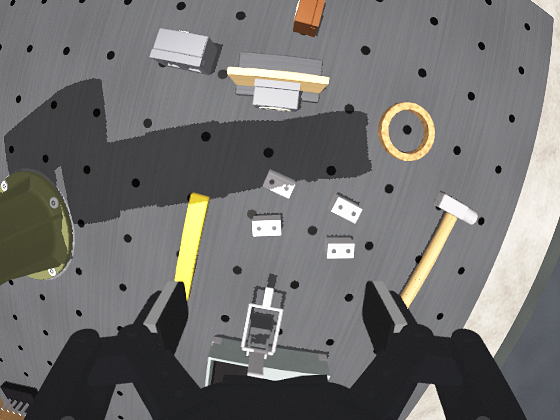

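Wrist view: the gauge sits in front of the board at (275,95), with the blocks at (280,183), (346,208), (266,226) and (340,250). The board position agrees with the top view to within 2 mm. A speed cap left the tool tilted, so I'll correct the tilt and go slower.

```bash
cat >> h.py <<'E'
from scipy.spatial.transform import Rotation as Ro
def go(pos,yawY=None,half=False):
    s=status.read_state(); R=s['tool_rot']; d=np.array(pos)-s['position']
    a=np.degrees(np.arctan2(R[1,1],R[0,1])); yy=a if yawY is None else yawY
    if half or abs(((yy-a)+180)%360-180)<=90: th=np.radians(yy)
    else: th=np.radians(yy+180)
    y=np.array([np.cos(th),np.sin(th),0]); z=np.array([0,0,-1]); x=np.cross(y,z); T=np.stack([x,y,z],1)
    rv=np.degrees(Ro.from_matrix(R.T@T).as_rotvec())
    print('t %.1f pos'%s['t'],s['position'].round(4),'yawY %.1f'%a,'open %.4f'%s['opening'],'F',s['ft_force'].round(1))
    print(' turn',rv.round(2),'then shift',(T.T@d).round(4),'dist %.4f'%np.linalg.norm(d))
E
python3 -c "
from h import *
go([.4403,.339,.25],9.5)"
```

```text
t 3.5 pos [0.4756 0.215  0.3722] yawY 15.7 open 0.0853 F [0.2 0.5 0.5]
 turn [-0.67 -3.48  6.18] then shift [ 0.1281 -0.0144  0.1222] dist 0.1776
```

Request:
play_rows --targets '[[[0,0,0],[-0.67,-3.48,6.18],0.085],[[0.0256,-0.003,0.0244],[0,0,0],0.085],[[0.0256,-0.003,0.0244],[0,0,0],0.085],[[0.0256,-0.003,0.0244],[0,0,0],0.085],[[0.0256,-0.003,0.0244],[0,0,0],0.085],[[0.0256,-0.003,0.0244],[0,0,0],0.085],[[0,0,0.03],[0,0,0],0.085],[[0,0,0.03],[0,0,0],0.085],[[0,0,0.03],[0,0,0],0.085],[[0,0,0.02],[0,0,0],0.085],[[0,0,0],[0,0,0],0.085]]'

```text
t: 4.4
position: [0.438, 0.337, 0.1357]
tool_rot: [[-0.154, 0.988, -0.007], [0.988, 0.154, -0.005], [-0.004, -0.007, -1.0]]
ft_force: [-1.2, -0.2, -0.3]
opening: 0.085
```

```bash
python3 - <<'E'
from h import *
go([.4403,.339,.066],9.5)
c=cap('wrist'); save('w2.png',c['frame'])
W=cloud(c); z=W[...,2]
for lo,hi in [(.080,.096),(.098,.11)]:
    sel=(z>lo)&(z<hi)&(abs(W[...,1]-.34)<.1)&(abs(W[...,0]-.44)<.12)
    n,l,st,ce=cv2.connectedComponentsWithStats(sel.astype(np.uint8))
    for i in range(1,n):
        if st[i,4]<60: continue
        P=W[l==i]; r=cv2.minAreaRect((P[:,:2]*1000).astype(np.float32)); print(lo,ce[i].round(),st[i,4],np.round(r[0],1),np.round(r[1],1),round(r[2],1),np.median(P[:,2]).round(4))
E
```

```text
t 4.4 pos [0.438  0.337  0.1357] yawY 8.8 open 0.0850 F [-1.2 -0.2 -0.3]
 turn [-0.42  0.23 -0.66] then shift [0.0016 0.0026 0.0697] dist 0.0697
0.08 [279. 201.] 1464 [436.1 367.2] [129.3   1.5] 9.4 0.0887
0.08 [279. 246.] 4024 [441.5 336.9] [60.1 31.6] 8.6 0.0886
0.098 [279. 215.] 4105 [437.1 362.6] [130.5  10.7] 9.5 0.1048
```

View pics/w2.png

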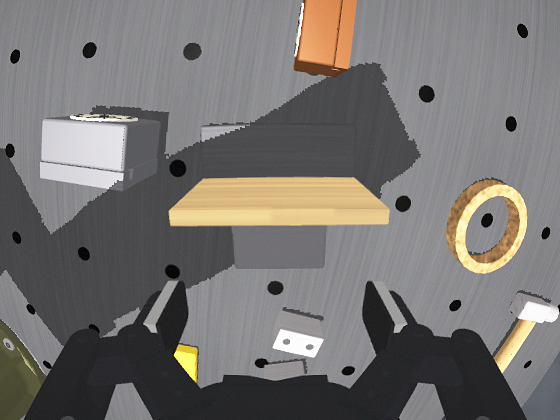

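Wrist view: the gauge top spans (234–325, 225–268) right in front of the board and centred between the fingers. I descend and grip.

Request:
play_rows --targets '[[[0.0016,0.0033,0],[-0.42,0.23,-0.66],0.085],[[0,0,0.018],[0,0,0],0.085],[[0,0,0.018],[0,0,0],0.085],[[0,0,0.018],[0,0,0],0.085],[[0,0,0.016],[0,0,0],0.085],[[0,0,0],[0,0,0],0.085]]'

```text
t: 4.95
position: [0.4445, 0.3414, 0.0699]
tool_rot: [[-0.166, 0.986, 0.006], [0.986, 0.166, 0.005], [0.004, 0.007, -1.0]]
ft_force: [-0.2, 0.0, -0.3]
opening: 0.0852
```

Request:
play_rows --targets '[[[0,0,0],[0,0,0],0.05],[[0,0,0],[0,0,0],0.05],[[0,0,0],[0,0,0],0.05],[[0,0,0],[0,0,0],0.05],[[0,0,0],[0,0,0],0.05],[[0,0,0],[0,0,0],0.05]]' --newtons 30

```text
t: 5.45
position: [0.4415, 0.3413, 0.0721]
tool_rot: [[-0.168, 0.986, 0.001], [0.986, 0.168, 0.005], [0.005, 0.002, -1.0]]
ft_force: [-12.4, -3.2, 7.6]
opening: 0.0591
```

Request:
play_rows --targets '[[[0,-0.003,-0.002],[0,0,0],0.05],[[0,0,-0.004],[0,0,0],0.05],[[0,0,-0.004],[0,0,0],0.05],[[0,0,-0.004],[0,0,0],0.05],[[0,0,-0.002],[0,0,0],0.05],[[0,0,0],[0,0,0],0.05],[[0,0,0],[0,0,0],0.05],[[0,0,0],[0,0,0],0.05]]'

```text
t: 6.12
position: [0.4422, 0.3413, 0.0868]
tool_rot: [[-0.167, 0.986, 0.008], [0.986, 0.167, 0.006], [0.004, 0.009, -1.0]]
ft_force: [0.1, -0.9, -2.0]
opening: 0.0591
```

```bash
cat > g.py <<'E'
from h import *
go([.4403,.339,.09],9.5)
c=cap('wrist')
W=cloud(c); z=W[...,2]
for lo,hi in [(.086,.096),(.0985,.102),(.1035,.115)]:
    sel=(z>lo)&(z<hi)&(abs(W[...,1]-.34)<.1)&(abs(W[...,0]-.44)<.12)
    P=W[sel]; P=P[(P[:,1]<.35)&(P[:,1]>.32)&(abs(P[:,0]-.441)<.026)]
    print(lo,len(P),np.median(P[:,2]) if len(P) else 0)
t=cap('top'); W=cloud(t); P=W[(abs(W[...,1]-.336)<.01)&(abs(W[...,0]-.441)<.03)]; print('top',np.round(np.percentile(P[:,2],[10,50,90]),4))
E
python3 g.py
```

```text
t 6.1 pos [0.4422 0.3413 0.0868] yawY 9.6 open 0.0591 F [ 0.1 -0.9 -2. ]
 turn [ 0.5  -0.24  0.09] then shift [-0.0019 -0.0023 -0.0032] dist 0.0044
0.086 0 0
0.0985 761 0.10175371967776944
0.1035 356 0.10373034362347466
top [0.1021 0.597  0.6133]
```

Request:
play_rows --targets '[[[0,0,-0.003],[0,0,0],0.05],[[0,0,0],[0,0,0],0.05],[[0,0,0],[0,0,0],0.05]]'

```text
t: 6.47
position: [0.4418, 0.3412, 0.0898]
tool_rot: [[-0.167, 0.986, 0.007], [0.986, 0.167, 0.005], [0.004, 0.008, -1.0]]
ft_force: [-0.2, -0.4, -2.8]
opening: 0.0589
```

```bash
sed -i 's/for lo,hi in .*/for lo,hi in [(.09,.12)]:/; s/^t=cap.*//' g.py; python3 g.py
```

```text
t 6.5 pos [0.4418 0.3412 0.0898] yawY 9.6 open 0.0589 F [-0.2 -0.4 -2.8]
 turn [ 0.46 -0.24  0.1 ] then shift [-0.0019 -0.0018 -0.0002] dist 0.0027
0.09 5285 0.10560809205527417
```

Request:
play_rows --targets '[[[-0.004,0,0],[0,0,0],0.05],[[-0.004,0,0],[0,0,0],0.05],[[-0.004,0,0],[0,0,0],0.05],[[0,0,0],[0,0,0],0.05]]'

```text
t: 6.85
position: [0.4435, 0.3282, 0.0894]
tool_rot: [[-0.166, 0.986, 0.007], [0.986, 0.166, 0.004], [0.003, 0.007, -1.0]]
ft_force: [0.0, -0.1, -1.8]
opening: 0.059
```

Request:
play_rows --targets '[[[-0.02,0,0],[0,0,0],0.05],[[-0.02,0,-0.02],[0,0,0],0.05],[[0,0,-0.03],[0,0,0],0.05],[[0,0,-0.03],[0,0,0],0.05],[[0,0,-0.03],[0,0,0],0.05],[[0,0,-0.03],[0,0,0],0.05],[[0,0,-0.02],[0,0,0],0.05]]'

```text
t: 7.43
position: [0.4499, 0.2892, 0.2526]
tool_rot: [[-0.166, 0.986, 0.009], [0.986, 0.166, 0.007], [0.005, 0.01, -1.0]]
ft_force: [1.4, 0.1, -1.7]
opening: 0.0589
```

Request:
play_rows --targets '[[[0,0,0],[0,0,-5],0.05],[[0,0,0],[0,0,-7],0.05],[[0,0,0],[0,0,-7.1],0.05],[[0,0,0],[0,0,-7.1],0.05],[[0,0,0],[0,0,-7.1],0.05],[[0,0,0],[0,0,-7.1],0.05],[[0,0,0],[0,0,-7.1],0.05],[[0,0,0],[0,0,-7.1],0.05],[[0,0,0],[0,0,-7.1],0.05],[[0,0,0],[0,0,-7.1],0.05],[[0,0,0],[0,0,-7.1],0.05],[[0,0,0],[0,0,-7],0.05]]'

```text
t: 8.43
position: [0.449, 0.2888, 0.2493]
tool_rot: [[-0.999, -0.05, 0.007], [-0.05, 0.999, 0.005], [-0.007, 0.005, -1.0]]
ft_force: [-0.9, -0.2, -2.3]
opening: 0.0592
```

```bash
python3 -c "
from h import *
go([.494,-.205,.25],94.3)"
```

```text
t 8.4 pos [0.449  0.2888 0.2493] yawY 92.8 open 0.0592 F [-0.9 -0.2 -2.3]
 turn [ 0.27  0.39 -1.46] then shift [-0.0078 -0.4957 -0.0007] dist 0.4958
```

Request:
play_rows --targets '[[[-0.0008,-0.02,0],[0.27,0.39,-1.46],0.05],[[-0.0008,-0.03,0],[0,0,0],0.05],[[-0.0008,-0.03,0],[0,0,0],0.05],[[-0.0008,-0.03,0],[0,0,0],0.05],[[-0.0008,-0.03,0],[0,0,0],0.05],[[-0.0008,-0.03,0],[0,0,0],0.05],[[-0.0008,-0.03,0],[0,0,0],0.05],[[-0.0008,-0.03,0],[0,0,0],0.05],[[-0.0008,-0.03,0],[0,0,0],0.05]]'

```text
t: 9.18
position: [0.4736, 0.0285, 0.2494]
tool_rot: [[-0.998, -0.069, 0.001], [-0.069, 0.998, 0.0], [-0.001, 0.0, -1.0]]
ft_force: [0.7, -0.5, -1.9]
opening: 0.0593
```

Request:
play_rows --targets '[[[0,-0.03,0],[0,0,0],0.05],[[0,-0.03,0],[0,0,0],0.05],[[0,-0.03,0],[0,0,0],0.05],[[0,-0.03,0],[0,0,0],0.05],[[0,-0.03,0],[0,0,0],0.05],[[0,-0.03,0],[0,0,0],0.05],[[0,-0.03,0],[0,0,0],0.05],[[0,-0.025,0],[0,0,0],0.05],[[0,0,0],[0,0,0],0.05]]'

```text
t: 9.93
position: [0.4901, -0.2087, 0.249]
tool_rot: [[-0.998, -0.065, 0.0], [-0.065, 0.998, -0.002], [-0.0, -0.002, -1.0]]
ft_force: [-0.6, 0.4, -1.5]
opening: 0.059
```

```bash
cat > c.py <<'E'
from h import *
go([.494,-.205,.25],94.3)
for n in ['wrist','top']:
    c=cap(n); np.savez(n+'3.npz',**c); W=cloud(c); z=W[...,2]
    if n=='wrist': save('w3.png',c['frame'])
    sel=(z>.059)&(z<.07)&(abs(W[...,0]-.558)<.14)&(abs(W[...,1]+.19)<.115)
    P=W[sel]; 
    a=np.radians(4.3); ex=np.array([np.cos(a),np.sin(a)]); ey=np.array([-ex[1],ex[0]])
    Q=(P[:,:2]-[.558,-.190]); u=Q@ex*1000; v=Q@ey*1000
    print(n,len(P),'+y wall outer/inner',np.percentile(v[(v>75)&(v<97)&(abs(u)<90)],[2,50,98]).round(1),'x walls +',np.percentile(u[(u>100)&(u<120)&(abs(v)<70)],[2,50,98]).round(1) if ((u>100)&(u<120)).any() else '', '-',np.percentile(u[(u<-95)&(u>-120)&(abs(v)<70)],[2,50,98]).round(1))
    for s,lab in [((v>80)&(v<96)&(abs(u)<90),'+y'),]:
        p=np.polyfit(u[s],v[s],1); print('tilt of +y wall deg',np.degrees(np.arctan(p[0])).round(2),'v at 0',p[1].round(1))
    s=(u<-100)&(u>-120)&(abs(v)<70); p=np.polyfit(v[s],u[s],1); print('tilt -x wall',np.degrees(-np.arctan(p[0])).round(2),p[1].round(1))
E
python3 c.py
```

```text
t 9.9 pos [ 0.4901 -0.2087  0.249 ] yawY 93.7 open 0.0590 F [-0.6  0.4 -1.5]
 turn [-0.13  0.02 -0.6 ] then shift [-0.0042  0.0034 -0.001 ] dist 0.0055
wrist 2845 +y wall outer/inner [85.4 87.5 91. ] x walls + [107.5 110.5 112.8] - [-113.1 -110.7 -107.9]
tilt of +y wall deg -0.0 v at 0 87.8
tilt -x wall 0.04 -110.6
top 821 +y wall outer/inner [84.3 87.8 90. ] x walls + [106.7 109.2 111.8] - [-112.8 -110.1 -107.7]
tilt of +y wall deg 0.06 v at 0 87.6
tilt -x wall 0.05 -110.1
```

View pics/w3.png

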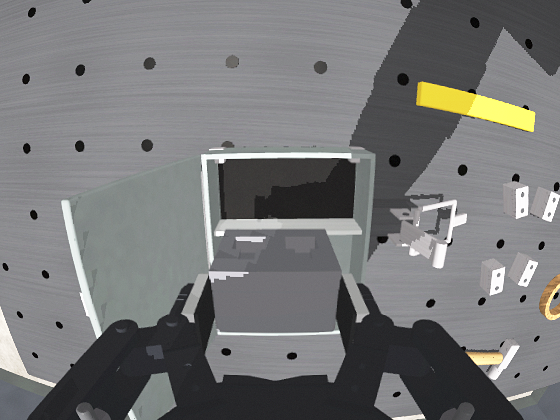

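Wrist view: the gauge is held level over the case, the rubber bay is at (290,190), and the lid is open on the left. The case frame agrees in both views to better than 1 mm. I lower the gauge.

Request:
play_rows --targets '[[[-0.0042,0.0034,0],[-0.13,0.02,-0.6],0.05],[[0,0,0.03],[0,0,0],0.05],[[0,0,0.03],[0,0,0],0.05],[[0,0,0.03],[0,0,0],0.05],[[0,0,0.03],[0,0,0],0.05],[[0,0,0.03],[0,0,0],0.05],[[0,0,0.025],[0,0,0],0.05],[[0,0,0.012],[0,0,0],0.05],[[0,0,0.006],[0,0,0],0.05],[[0,0,0],[0,0,0],0.05],[[0,0,0],[0,0,0],0.05]]'

```text
t: 10.95
position: [0.4946, -0.1997, 0.0569]
tool_rot: [[-0.997, -0.081, 0.0], [-0.081, 0.997, 0.002], [-0.001, 0.002, -1.0]]
ft_force: [-0.4, -0.3, -2.3]
opening: 0.0586
```

Request:
play_rows --targets '[[[0,0,0.005],[0,0,0],0.05],[[0,0,0.003],[0,0,0],0.05],[[0,0,0],[0,0,0],0.05]]'

```text
t: 11.2
position: [0.4942, -0.2003, 0.0484]
tool_rot: [[-0.997, -0.08, 0.0], [-0.08, 0.997, 0.002], [-0.0, 0.002, -1.0]]
ft_force: [-1.1, 0.5, -1.9]
opening: 0.059
```

Request:
play_rows --targets '[[[0,0,0.002],[0,0,0],0.05],[[0,0,0.001],[0,0,0],0.05],[[0,0,0],[0,0,0],0.05]]'

```text
t: 11.45
position: [0.4938, -0.2003, 0.0452]
tool_rot: [[-0.997, -0.079, -0.0], [-0.079, 0.997, 0.002], [0.0, 0.002, -1.0]]
ft_force: [-0.1, -0.6, -2.9]
opening: 0.0592
```

Request:
play_rows --targets '[[[0,0,0.001],[0,0,0],0.05],[[0,0,0.001],[0,0,0],0.05],[[0,0,0],[0,0,0],0.05]]'

```text
t: 11.7
position: [0.494, -0.2004, 0.0442]
tool_rot: [[-0.997, -0.079, 0.0], [-0.079, 0.997, 0.002], [-0.0, 0.002, -1.0]]
ft_force: [-3.4, 2.3, 8.2]
opening: 0.0592
```

Touched down with about 10 N of contact. I release and rise.

Request:
play_rows --targets '[[[0,0,0],[0,0,0],0.066],[[0,0,0],[0,0,0],0.075],[[0,0,0],[0,0,0],0.08],[[0,0,0],[0,0,0],0.08],[[0,0,-0.01],[0,0,0],0.08],[[0,0,-0.03],[0,0,0],0.08],[[0,0,-0.03],[0,0,0],0.08],[[0,0,-0.03],[0,0,0],0.08],[[0,0,-0.03],[0,0,0],0.08],[[0,0,-0.03],[0,0,0],0.08],[[0,0,-0.03],[0,0,0],0.08],[[0,0,0],[0,0,0],0.08]]'

```text
t: 12.7
position: [0.497, -0.2019, 0.2403]
tool_rot: [[-0.997, -0.08, 0.009], [-0.08, 0.997, -0.001], [-0.009, -0.002, -1.0]]
ft_force: [-0.1, -0.6, -0.2]
opening: 0.08
```

```bash
cat > b.py <<'E'
from h import *
c=cap('top'); W=cloud(c); z=W[...,2]
def rects(lo,hi,xr,yr,mn=40,lab=''):
    sel=(z>lo)&(z<hi)&(W[...,0]>xr[0])&(W[...,0]<xr[1])&(W[...,1]>yr[0])&(W[...,1]<yr[1])
    n,l,st,ce=cv2.connectedComponentsWithStats(sel.astype(np.uint8))
    for i in range(1,n):
        if st[i,4]<mn: continue
        P=W[l==i]; r=cv2.minAreaRect((P[:,:2]*1000).astype(np.float32)); a=r[2]
        if r[1][0]<r[1][1]: a-=90
        print(lab,'px',ce[i].round(),st[i,4],'c',np.round(r[0],1),np.round(r[1],1),'long axis %.1f'%a,'z',np.median(P[:,2]).round(4))
rects(.027,.042,(.35,.75),(.03,.31),60,'block')
rects(.036,.046,(.45,.7),(-.28,-.1),60,'in case')
rects(.055,.064,(.46,.53),(-.27,-.13),100,'gauge')
E
python3 b.py; python3 -c "
from h import *
go([.605,.138,.15],15.5+90); print(status.read_state()['joint_pos'].round(2))"
```

```text
block px [269. 180.] 173 c [604.3 137.1] [44.6 25.7] long axis 15.9 z 0.0339
block px [244. 185.] 176 c [592.1 203.7] [26.6 44.8] long axis -10.6 z 0.0332
block px [240. 228.] 178 c [479.4 212.6] [26.2 44.5] long axis -8.7 z 0.0334
block px [267. 228.] 174 c [479. 142.] [44.2 25.4] long axis 18.6 z 0.0334
in case px [429. 180.] 64 c [ 600.9 -272.7] [105.7   2.9] long axis 4.3 z 0.0412
gauge px [399. 221.] 237 c [ 497.  -199.5] [36.1 59.2] long axis -84.9 z 0.0597
t 12.8 pos [ 0.4961 -0.2016  0.2375] yawY 94.6 open 0.0800 F [ 0.3  0.5 -0.8]
 turn [ -0.09   0.36 -10.94] then shift [-0.1957  0.2981  0.0875] dist 0.3672
[-0.39  0.18 -0.2   1.18  0.   -0.47]
```

The gauge stands in the case with its top at 0.060 as expected, and all four blocks are unmoved. On to block A.

Request:
play_rows --targets '[[[0,0,0],[-0.09,0.36,-5.5],0.06],[[0,0,0],[0,0,-5.5],0.06],[[-0.0196,0.0298,0],[0,0,0],0.06],[[-0.0196,0.0298,0],[0,0,0],0.06],[[-0.0196,0.0298,0],[0,0,0],0.06],[[-0.0196,0.0298,0],[0,0,0],0.06],[[-0.0196,0.0298,0],[0,0,0],0.06],[[-0.0196,0.0298,0],[0,0,0],0.06],[[-0.0196,0.0298,0],[0,0,0],0.06],[[-0.0196,0.0298,0],[0,0,0],0.06],[[-0.0196,0.0298,0],[0,0,0],0.06],[[-0.0196,0.0298,0],[0,0,0],0.06]]'

```text
t: 13.75
position: [0.6024, 0.1406, 0.2326]
tool_rot: [[-0.963, -0.268, -0.008], [-0.268, 0.963, 0.003], [0.007, 0.005, -1.0]]
ft_force: [1.3, -0.5, 0.1]
opening: 0.0598
```

Request:
play_rows --targets '[[[0,0,0.03],[0,0,0],0.06],[[0,0,0.03],[0,0,0],0.06],[[0,0,0.03],[0,0,0],0.06],[[0,0,0.03],[0,0,0],0.06],[[0,0,0],[0,0,0],0.06]]'

```text
t: 14.17
position: [0.5967, 0.1383, 0.1065]
tool_rot: [[-0.963, -0.269, -0.018], [-0.269, 0.963, 0.0], [0.017, 0.005, -1.0]]
ft_force: [-1.2, 0.2, -0.7]
opening: 0.0598
```

```bash
cat > wb.py <<'E'
import sys
from h import *
x0,y0=float(sys.argv[1]),float(sys.argv[2])
c=cap('wrist'); W=cloud(c); z=W[...,2]
sel=(z>.027)&(z<.042)&(abs(W[...,0]-x0)<.045)&(abs(W[...,1]-y0)<.045)
n,l,st,ce=cv2.connectedComponentsWithStats(sel.astype(np.uint8))
for i in range(1,n):
    if st[i,4]<150: continue
    P=W[l==i]; r=cv2.minAreaRect((P[:,:2]*1000).astype(np.float32)); a=r[2]
    if r[1][0]<r[1][1]: a-=90
    print('px',ce[i].round(),st[i,4],'c',np.round(r[0],1),np.round(r[1],1),'long axis %.1f'%a,'z',np.median(P[:,2]).round(4))
    go([r[0][0]/1000,r[0][1]/1000,.025],a+90)
E
python3 wb.py .604 .138
```

```text
px [271. 240.] 2128 c [604.7 138.1] [45.4 26.4] long axis 15.9 z 0.0339
t 14.2 pos [0.5984 0.1386 0.1098] yawY 105.6 open 0.0599 F [0.1 0.1 0.2]
 turn [ 0.3  -0.8  -0.34] then shift [-0.006  -0.0022  0.0848] dist 0.0850
```

Request:
play_rows --targets '[[[-0.006,-0.0022,0],[0.3,-0.8,-0.34],0.06],[[0,0,0.025],[0,0,0],0.06],[[0,0,0.025],[0,0,0],0.06],[[0,0,0.02],[0,0,0],0.06],[[0,0,0.015],[0,0,0],0.06],[[0,0,0],[0,0,0],0.06],[[0,0,0],[0,0,0],0.015],[[0,0,0],[0,0,0],0.015],[[0,0,0],[0,0,0],0.015],[[0,0,0],[0,0,0],0.015],[[0,0,0],[0,0,0],0.015],[[0,0,0],[0,0,0],0.015]]' --newtons 40

```text
t: 15.22
position: [0.6111, 0.1397, 0.0311]
tool_rot: [[-0.962, -0.274, 0.012], [-0.274, 0.962, 0.003], [-0.013, -0.0, -1.0]]
ft_force: [0.3, 0.6, 6.6]
opening: 0.0226
```

Request:
play_rows --targets '[[[0,0,0],[0,0,0],0.015],[[0,0,-0.01],[0,0,0],0.015],[[0,0,-0.03],[0,0,0],0.015],[[0,0,-0.035],[0,0,0],0.015],[[0,0,-0.035],[0,0,0],0.015],[[0,0,-0.035],[0,0,0],0.015],[[0,0,-0.035],[0,0,0],0.015],[[0,0,0],[0,0,5.5],0.015],[[0,0,0],[0,0,5.5],0.015]]'

```text
t: 15.97
position: [0.6097, 0.139, 0.2134]
tool_rot: [[-0.997, -0.081, 0.015], [-0.081, 0.997, 0.003], [-0.015, 0.002, -1.0]]
ft_force: [0.7, 0.4, -0.4]
opening: 0.0147
```

```bash
python3 -c "
from h import *
go([.6334,-.2194,.2],94.3)"
```

```text
t 16.0 pos [0.6097 0.139  0.2134] yawY 94.6 open 0.0147 F [ 0.7  0.4 -0.4]
 turn [0.11 0.88 0.35] then shift [ 0.0032 -0.3592  0.0134] dist 0.3595
```

The grip slipped. Looking at the block.

```bash
python3 b.py; python3 -c "
from h import *
c=cap('wrist'); save('w4.png',c['frame'][120:,90:470]); W=cloud(c)
"
```

```text
in case px [428. 176.] 72 c [ 613.8 -271.2] [116.2   3.5] long axis 4.9 z 0.0415
gauge px [403. 221.] 348 c [ 497.  -200.5] [36.2 60.8] long axis -84.3 z 0.0594
```

View pics/w4.png

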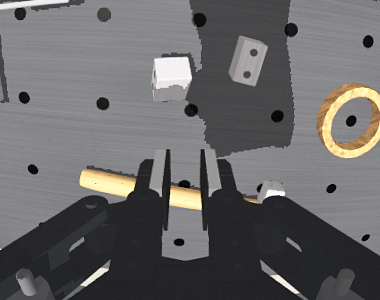

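```bash
python3 - <<'E'
from h import *
c=cap('wrist'); W=cloud(c); f=c['frame']
for u,v in [(262,197),(262,215),(338,180),(360,310),(275,365),(200,305)]:
    print((u-90,v-120),W[v-2:v+3,u-2:u+3].reshape(-1,3).mean(0).round(3), f[v,u])
z=W[...,2]
sel=(z>.02)&(z<.05)&(W[...,0]>.35)&(W[...,0]<.75)&(W[...,1]>.0)&(W[...,1]<.31)
n,l,st,ce=cv2.connectedComponentsWithStats(sel.astype(np.uint8))
for i in range(1,n):
    if st[i,4]<40: continue
    P=W[l==i]; r=cv2.minAreaRect((P[:,:2]*1000).astype(np.float32)); print(ce[i].round()-[90,120],st[i,4],np.round(r[0],1),np.round(r[1],1),r[2],np.percentile(P[:,2],[5,50,95]).round(3))
s=cap('scene'); save('s4.png',cv2.resize(s['frame'][190:280,230:400],None,fx=4.5,fy=4.5,interpolation=cv2.INTER_CUBIC))
E
```

```text
(172, 77) [0.614 0.126 0.026] [201 199 204]
(172, 95) [ 0.643  0.127 -0.   ] [69 68 67]
(248, 60) [0.588 0.202 0.034] [160 160 164]
(270, 190) [0.752 0.26  0.021] [157 154 158]
(185, 245) [0.874 0.162 0.   ] [139 136 135]
(110, 185) [0.758 0.059 0.024] [192 248 255]
[200. -53.] 1243 [479.1 143. ] [46.2 26.5] 18.39791488647461 [0.032 0.034 0.035]
[270. -43.] 1220 [479.7 213.6] [26.9 45.5] 81.64128112792969 [0.026 0.034 0.035]
[ 72. -26.] 851 [513.   21.1] [41.5 58.2] 89.71278381347656 [0.023 0.037 0.045]
[249.  63.] 1185 [592.3 204.9] [26.4 46.2] 79.13719940185547 [0.026 0.034 0.035]
[157.  63.] 1802 [602.1 108.9] [50.  40.9] 4.235892295837402 [0.024 0.034 0.044]
```

View pics/s4.png

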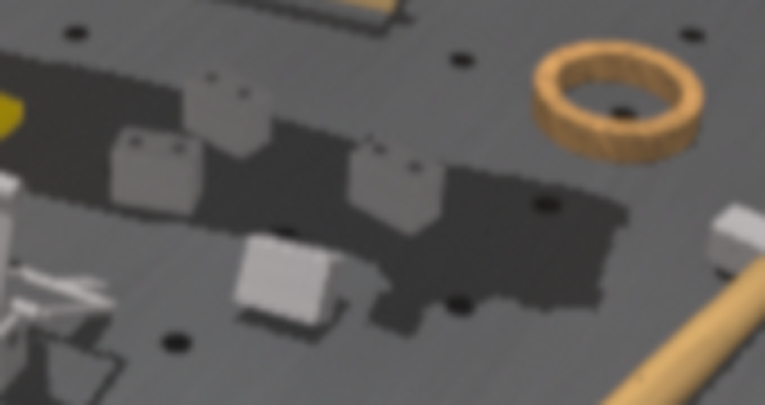

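Block A looks tipped, possibly mid-fall. I wait a few rows and measure again with the tool settled.

Request:
play_rows --targets '[[[0.03,0,-0.02],[0,0,0],0.06],[[0.03,0,0],[0,0,0],0.06],[[0,0,0],[0,0,0],0.06],[[0,0,0],[0,0,0],0.06],[[0,0,0],[0,0,0],0.06],[[0,0,0],[0,0,0],0.06]]'

```text
t: 16.67
position: [0.5485, 0.1336, 0.2279]
tool_rot: [[-0.996, -0.086, 0.009], [-0.086, 0.996, 0.002], [-0.009, 0.001, -1.0]]
ft_force: [-0.7, 0.7, -0.4]
opening: 0.06
```

```bash
cat > w5.py <<'E'
from h import *
go([.6,.1,.1])
c=cap('wrist'); W=cloud(c); z=W[...,2]
sel=(z>.014)&(z<.055)&(W[...,0]>.4)&(W[...,0]<.72)&(W[...,1]>.05)&(W[...,1]<.31)
n,l,st,ce=cv2.connectedComponentsWithStats(sel.astype(np.uint8))
for i in range(1,n):
    if st[i,4]<100: continue
    P=W[l==i]; T=P[P[:,2]>np.percentile(P[:,2],95)-.003]; r=cv2.minAreaRect((T[:,:2]*1000).astype(np.float32)); print(ce[i].round(),st[i,4],np.round(r[0],1),np.round(r[1],1),round(r[2],1),np.percentile(P[:,2],[5,50,95]).round(4))
save('w5.png',c['frame'])
E
python3 w5.py
```

```text
t 16.7 pos [0.5485 0.1336 0.2279] yawY 94.9 open 0.0600 F [-0.7  0.7 -0.4]
 turn [ 0.06  0.5  -0.  ] then shift [-0.0485 -0.0379  0.1279] dist 0.1419
[289. 126.] 1087 [478.7 143.2] [44.9 26.7] 18.3 [0.0326 0.034  0.0354]
[354. 134.] 1130 [479.6 213.8] [26.7 45.4] 81.2 [0.0213 0.0339 0.0352]
[229. 219.] 1058 [589.2  85.9] [44.7 26.5] 7.5 [0.0197 0.0337 0.0351]
[333. 230.] 1037 [591.9 204.9] [26.3 44.6] 80.2 [0.0184 0.0336 0.0349]
```

Request:
play_rows --targets '[[[0,0,0],[0.06,0.5,-2.6],0.06],[[-0.0171,-0.0263,0],[0,0,0],0.06],[[-0.0171,-0.0263,0],[0,0,0],0.06],[[0,0,0.03],[0,0,0],0.06],[[0,0,0.03],[0,0,0],0.06],[[0,0,0.03],[0,0,0],0.06],[[0,0,0.025],[0,0,0],0.06],[[0,0,0.01],[0,0,0],0.06],[[0,0,0],[0,0,0],0.06],[[0,0,0],[0,0,0],0.06],[[0,0,0],[0,0,0],0.06],[[0,0,0],[0,0,0],0.06]]'

```text
t: 17.72
position: [0.59, 0.0861, 0.105]
tool_rot: [[-0.991, -0.131, 0.003], [-0.131, 0.991, 0.0], [-0.003, -0.0, -1.0]]
ft_force: [-1.2, -0.7, 0.6]
opening: 0.0601
```

```bash
python3 wb.py .589 .086
```

```text
px [275. 228.] 2209 c [589.  86.] [45.8 25.6] long axis 7.5 z 0.0339
t 17.8 pos [0.5899 0.0861 0.1049] yawY 97.5 open 0.0603 F [-1.   0.6 -0.1]
 turn [-0.01  0.16  0.06] then shift [0.0008 0.0001 0.0799] dist 0.0799
```

Request:
play_rows --targets '[[[0.0008,0,0.025],[0,0,0],0.06],[[0,0,0.025],[0,0,0],0.06],[[0,0,0.02],[0,0,0],0.06],[[0,0,0.011],[0,0,0],0.06],[[0,0,0],[0,0,0],0.06],[[0,0,0],[0,0,0],0.06],[[0,0,0],[0,0,0],0.06]]'

```text
t: 18.35
position: [0.5889, 0.0859, 0.0236]
tool_rot: [[-0.991, -0.131, 0.002], [-0.131, 0.991, 0.0], [-0.002, -0.0, -1.0]]
ft_force: [0.7, 1.4, -0.1]
opening: 0.0601
```

Request:
play_rows --targets '[[[0,0,0],[0,0,0],0.02],[[0,0,0],[0,0,0],0.02],[[0,0,0],[0,0,0],0.02],[[0,0,0],[0,0,0],0.02],[[0,0,0],[0,0,0],0.02],[[0,0,0],[0,0,0],0.02],[[0,0,0],[0,0,0],0.02],[[0,0,0],[0,0,0],0.02]]'

```text
t: 19.02
position: [0.5885, 0.0857, 0.0233]
tool_rot: [[-0.991, -0.13, 0.002], [-0.13, 0.991, -0.0], [-0.002, -0.0, -1.0]]
ft_force: [-0.4, -0.0, 7.2]
opening: 0.0246
```

Request:
play_rows --targets '[[[0,0,0],[0,0,0],0.015],[[0,0,0],[0,0,0],0.015],[[0,0,-0.005],[0,0,0],0.015],[[0,0,-0.01],[0,0,0],0.015],[[0,0,-0.02],[0,0,0],0.015],[[0,0,-0.03],[0,0,0],0.015],[[0,0,-0.03],[0,0,0],0.015],[[0,0,-0.03],[0,0,0],0.015],[[0,0,-0.03],[0,0,0],0.015],[[0,0,-0.02],[0,0,0],0.015],[[0,0,0],[0,0,3.2],0.015],[[0,0,0],[0,0,0],0.015]]' --newtons 60

```text
t: 20.02
position: [0.5886, 0.0859, 0.1993]
tool_rot: [[-0.997, -0.074, 0.003], [-0.074, 0.997, 0.0], [-0.003, 0.0, -1.0]]
ft_force: [0.4, -0.8, -4.3]
opening: 0.0241
```

```bash
python3 -c "
from h import *
go([.6334,-.2194,.2],94.3)"
```

```text
t 20.0 pos [0.5886 0.0859 0.1993] yawY 94.2 open 0.0241 F [ 0.4 -0.8 -4.3]
 turn [ 0.01  0.16 -0.08] then shift [-0.0218 -0.3078 -0.0007] dist 0.3086
```

Request:
play_rows --targets '[[[-0.0018,-0.02,0],[0,0,0],0.015],[[-0.002,-0.03,0],[0,0,0],0.015],[[-0.002,-0.03,0],[0,0,0],0.015],[[-0.002,-0.03,0],[0,0,0],0.015],[[-0.002,-0.03,0],[0,0,0],0.015],[[-0.002,-0.03,0],[0,0,0],0.015],[[-0.002,-0.03,0],[0,0,0],0.015],[[-0.002,-0.03,0],[0,0,0],0.015],[[-0.002,-0.03,0],[0,0,0],0.015],[[-0.002,-0.03,0],[0,0,0],0.015],[[-0.002,-0.0178,0],[0,0,0],0.015],[[0,0,0],[0,0,0],0.015]]'

```text
t: 21.02
position: [0.6318, -0.2234, 0.1955]
tool_rot: [[-0.997, -0.072, -0.002], [-0.072, 0.997, -0.001], [0.003, -0.001, -1.0]]
ft_force: [0.5, -0.0, -2.8]
opening: 0.024
```

Request:
play_rows --targets '[[[0,0,0.02],[0,0,0],0.015],[[0,0,0.03],[0,0,0],0.015],[[0,0,0.03],[0,0,0],0.015],[[0,0,0.03],[0,0,0],0.015],[[0,0,0.025],[0,0,0],0.015],[[0,0,0.015],[0,0,0],0.015],[[0,0,0],[0,0,0],0.015],[[0,0,0],[0,0,0],0.015],[[0,0,0],[0,0,0],0.015]]'

```text
t: 21.77
position: [0.633, -0.2194, 0.048]
tool_rot: [[-0.997, -0.076, 0.0], [-0.076, 0.997, -0.0], [-0.0, -0.0, -1.0]]
ft_force: [0.7, 0.1, -3.0]
opening: 0.024
```

```bash
python3 -c "
from h import *
go([.6334,-.2194,.0295],94.3)"
```

```text
t 21.8 pos [ 0.633  -0.2194  0.048 ] yawY 94.3 open 0.0240 F [ 0.7  0.1 -3. ]
 turn [-0.02  0.02  0.05] then shift [-0.0004 -0.      0.0185] dist 0.0185
```

Request:
play_rows --targets '[[[0,0,0.01],[0,0,0],0.015],[[0,0,0.006],[0,0,0],0.015],[[0,0,0.0015],[0,0,0],0.015],[[0,0,0],[0,0,0],0.015],[[0,0,0],[0,0,0],0.03],[[0,0,0],[0,0,0],0.04],[[0,0,0],[0,0,0],0.042],[[0,0,-0.01],[0,0,0],0.042],[[0,0,-0.03],[0,0,0],0.042],[[0,0,-0.035],[0,0,0],0.042],[[0,0,-0.035],[0,0,0],0.042],[[0,0,-0.035],[0,0,0],0.042]]' --newtons 40

```text
t: 22.77
position: [0.6323, -0.2196, 0.1771]
tool_rot: [[-0.997, -0.075, 0.0], [-0.075, 0.997, -0.0], [-0.0, -0.0, -1.0]]
ft_force: [1.0, -0.2, 0.7]
opening: 0.0417
```

Request:
play_rows --targets '[[[0,0,-0.025],[0,0,7],0.06],[[0,0,0],[0,0,7],0.06],[[0,0,0],[0,0,0],0.06],[[0,0,0],[0,0,0],0.06]]'

```text
t: 23.1
position: [0.6325, -0.2196, 0.2003]
tool_rot: [[-0.986, 0.165, 0.0], [0.165, 0.986, -0.0], [-0.0, -0.0, -1.0]]
ft_force: [-0.5, 0.6, -0.4]
opening: 0.0602
```

```bash
python3 b.py; python3 -c "
from h import *
go([.592,.2045,.105],79.8)"
```

```text
block px [244. 185.] 177 c [592.  203.6] [26.2 45.1] long axis -10.1 z 0.0333
block px [240. 228.] 178 c [479.4 212.4] [26.1 44.9] long axis -10.3 z 0.0332
block px [267. 228.] 175 c [478.9 142.1] [44.1 25.6] long axis 18.3 z 0.0336
in case px [429. 180.] 65 c [ 604.  -272.5] [111.8   2.8] long axis 4.3 z 0.0419
in case px [408. 168.] 173 c [ 632.8 -220.5] [45.  27.3] long axis 3.8 z 0.0394
gauge px [403. 221.] 335 c [ 497.2 -200.6] [36.3 60.1] long axis -85.0 z 0.0595
t 23.1 pos [ 0.632  -0.2194  0.1992] yawY 80.5 open 0.0604 F [-0.6  0.  -0.4]
 turn [-0.01 -0.07  0.69] then shift [0.1144 0.4102 0.0942] dist 0.4361
```

Block A is in the bare bay at (632.8, −220.5). Next, block B.

Request:
play_rows --targets '[[[0.006,0.02,0],[0,0,0.69],0.06],[[0.0084,0.03,0],[0,0,0],0.06],[[0.0084,0.03,0],[0,0,0],0.06],[[0.0084,0.03,0],[0,0,0],0.06],[[0.0084,0.03,0],[0,0,0],0.06],[[0.0084,0.03,0],[0,0,0],0.06],[[0.0084,0.03,0],[0,0,0],0.06],[[0.0084,0.03,0],[0,0,0],0.06],[[0.0084,0.03,0],[0,0,0],0.06],[[0.0084,0.03,0],[0,0,0],0.06],[[0.0084,0.03,0],[0,0,0],0.06],[[0.0084,0.03,0],[0,0,0],0.06]]'

```text
t: 24.15
position: [0.5972, 0.1436, 0.1981]
tool_rot: [[-0.984, 0.177, -0.003], [0.177, 0.984, -0.001], [0.003, -0.001, -1.0]]
ft_force: [1.1, -0.8, 0.3]
opening: 0.0599
```

Request:
play_rows --targets '[[[0.0084,0.03,0],[0,0,0],0.06],[[0.0078,0.0302,0],[0,0,0],0.06],[[0,0,0.02],[0,0,0],0.06],[[0,0,0.03],[0,0,0],0.06],[[0,0,0.03],[0,0,0],0.06],[[0,0,0.014],[0,0,0],0.06],[[0,0,0],[0,0,0],0.06],[[0,0,0],[0,0,0],0.06],[[0,0,0],[0,0,0],0.06],[[0,0,0],[0,0,0],0.06]]'

```text
t: 24.98
position: [0.5945, 0.2048, 0.107]
tool_rot: [[-0.984, 0.18, 0.002], [0.18, 0.984, 0.001], [-0.002, 0.001, -1.0]]
ft_force: [-0.5, 0.1, 0.6]
opening: 0.06
```

```bash
python3 wb.py .592 .2045
```

```text
px [274. 226.] 2219 c [592.5 204.8] [26.3 45.8] long axis -9.7 z 0.0339
t 25.0 pos [0.5946 0.2048 0.1071] yawY 79.6 open 0.0601 F [0.3 0.2 0.3]
 turn [ 0.06  0.11 -0.7 ] then shift [ 0.002  -0.0003  0.0821] dist 0.0821
```

Request:
play_rows --targets '[[[0.002,0,0.025],[0,0,-0.7],0.06],[[0,0,0.025],[0,0,0],0.06],[[0,0,0.022],[0,0,0],0.06],[[0,0,0.0115],[0,0,0],0.06],[[0,0,0],[0,0,0],0.06],[[0,0,0],[0,0,0],0.06],[[0,0,0],[0,0,0],0.06]]'

```text
t: 25.62
position: [0.5928, 0.2053, 0.0237]
tool_rot: [[-0.986, 0.168, 0.002], [0.168, 0.986, 0.001], [-0.002, 0.001, -1.0]]
ft_force: [0.5, 0.1, 0.3]
opening: 0.0598
```

Request:
play_rows --targets '[[[0,0,0],[0,0,0],0.015],[[0,0,0],[0,0,0],0.015],[[0,0,0],[0,0,0],0.015],[[0,0,0],[0,0,0],0.015],[[0,0,0],[0,0,0],0.015],[[0,0,0],[0,0,0],0.015],[[0,0,0],[0,0,0],0.015],[[0,0,0],[0,0,0],0.015],[[0,0,0],[0,0,0],0.015]]' --newtons 60

```text
t: 26.37
position: [0.5923, 0.2051, 0.0234]
tool_rot: [[-0.986, 0.168, 0.002], [0.168, 0.986, 0.0], [-0.001, 0.001, -1.0]]
ft_force: [-0.3, -1.5, 6.3]
opening: 0.0236
```

Request:
play_rows --targets '[[[0,0,-0.005],[0,0,0],0.015],[[0,0,-0.01],[0,0,0],0.015],[[0,0,-0.02],[0,0,0],0.015],[[0,0,-0.03],[0,0,0],0.015],[[0,0,-0.03],[0,0,0],0.015],[[0,0,-0.03],[0,0,0],0.015],[[0,0,-0.03],[0,0,0],0.015],[[0,0,-0.02],[0,0,-7],0.015],[[0,0,0],[0,0,-7],0.015],[[0,0,0],[0,0,0],0.015],[[0,0,0],[0,0,0],0.015]]'

```text
t: 27.28
position: [0.5911, 0.2048, 0.1972]
tool_rot: [[-0.997, -0.072, -0.001], [-0.072, 0.997, -0.0], [0.001, -0.0, -1.0]]
ft_force: [-0.7, 0.5, -3.3]
opening: 0.0235
```

```bash
python3 -c "
from h import *
go([.6282,-.1496,.2],94.3)"
```

```text
t 27.3 pos [0.5911 0.2048 0.1972] yawY 94.1 open 0.0235 F [-0.7  0.5 -3.3]
 turn [-0.01 -0.04 -0.18] then shift [-0.0104 -0.3561 -0.0028] dist 0.3563
```

Request:
play_rows --targets '[[[-0.0008,-0.02,0],[0,0,0],0.015],[[-0.0008,-0.03,0],[0,0,0],0.015],[[-0.0008,-0.03,0],[0,0,0],0.015],[[-0.0008,-0.03,0],[0,0,0],0.015],[[-0.0008,-0.03,0],[0,0,0],0.015],[[-0.0008,-0.03,0],[0,0,0],0.015],[[-0.0008,-0.03,0],[0,0,0],0.015],[[-0.0008,-0.03,0],[0,0,0],0.015],[[-0.0008,-0.03,0],[0,0,0],0.015],[[-0.0008,-0.03,0],[0,0,0],0.015],[[-0.0008,-0.03,0],[0,0,0],0.015],[[-0.0008,-0.03,0],[0,0,0],0.015]]'

```text
t: 28.28
position: [0.6263, -0.1447, 0.1956]
tool_rot: [[-0.997, -0.072, -0.003], [-0.072, 0.997, 0.001], [0.003, 0.001, -1.0]]
ft_force: [0.8, 0.6, -1.8]
opening: 0.0241
```

Request:
play_rows --targets '[[[0,-0.0061,0],[0,0,0],0.015],[[0,0,0.02],[0,0,0],0.015],[[0,0,0.03],[0,0,0],0.015],[[0,0,0.03],[0,0,0],0.015],[[0,0,0.03],[0,0,0],0.015],[[0,0,0.025],[0,0,0],0.015],[[0,0,0.015],[0,0,0],0.015],[[0,0,0],[0,0,0],0.015],[[0,0,0],[0,0,0],0.015],[[0,0,0],[0,0,0],0.015]]'

```text
t: 29.12
position: [0.6282, -0.1495, 0.0477]
tool_rot: [[-0.997, -0.074, 0.0], [-0.074, 0.997, -0.0], [-0.0, -0.0, -1.0]]
ft_force: [0.7, -0.4, -2.4]
opening: 0.0241
```

```bash
python3 -c "
from h import *
go([.6282,-.1496,.0305],94.3)"
```

```text
t 29.1 pos [ 0.6282 -0.1495  0.0477] yawY 94.2 open 0.0241 F [ 0.7 -0.4 -2.4]
 turn [-0.02  0.01 -0.05] then shift [ 0.     -0.0001  0.0172] dist 0.0172
```

Request:
play_rows --targets '[[[0,0,0.01],[0,0,0],0.015],[[0,0,0.006],[0,0,0],0.015],[[0,0,0.0015],[0,0,0],0.015],[[0,0,0],[0,0,0],0.015],[[0,0,0],[0,0,0],0.03],[[0,0,0],[0,0,0],0.04],[[0,0,0],[0,0,0],0.042],[[0,0,-0.01],[0,0,0],0.042],[[0,0,-0.03],[0,0,0],0.042],[[0,0,-0.035],[0,0,0],0.042],[[0,0,-0.035],[0,0,0],0.042],[[0,0,-0.035],[0,0,0],0.042]]' --newtons 40

```text
t: 30.12
position: [0.6277, -0.1495, 0.1771]
tool_rot: [[-0.997, -0.075, 0.0], [-0.075, 0.997, -0.0], [-0.0, -0.0, -1.0]]
ft_force: [1.4, 0.1, -0.5]
opening: 0.0417
```

Request:
play_rows --targets '[[[0,0,-0.025],[0,0,7],0.06],[[0,0,0],[0,0,6.7],0.06],[[0,0,0],[0,0,0],0.06],[[0,0,0],[0,0,0],0.06]]'

```text
t: 30.45
position: [0.6278, -0.1495, 0.2002]
tool_rot: [[-0.987, 0.16, 0.0], [0.16, 0.987, -0.0], [-0.0, -0.0, -1.0]]
ft_force: [-0.6, -0.3, -0.2]
opening: 0.0602
```

```bash
python3 b.py; python3 -c "
from h import *
go([.4795,.2132,.105],80.5)"
```

```text
block px [240. 228.] 176 c [479.4 212.5] [26.1 44.5] long axis -8.8 z 0.0334
block px [267. 228.] 175 c [478.9 142. ] [44.3 25.6] long axis 18.7 z 0.0334
in case px [407. 170.] 146 c [ 632.  -220.1] [42.7 26.6] long axis 5.3 z 0.0392
in case px [381. 170.] 177 c [ 627.8 -150.5] [44.6 26.6] long axis 3.7 z 0.0396
gauge px [403. 221.] 346 c [ 497.2 -200.7] [35.9 60.7] long axis -84.5 z 0.0594
t 30.5 pos [ 0.6273 -0.1494  0.1992] yawY 80.8 open 0.0602 F [ 0.2  0.  -0.1]
 turn [-0.01 -0.07  0.29] then shift [0.2056 0.3332 0.0942] dist 0.4027
```

Request:
play_rows --targets '[[[0.01,0.0162,0],[0,0,0.3],0.06],[[0.0163,0.0264,0],[0,0,0],0.06],[[0.0163,0.0264,0],[0,0,0],0.06],[[0.0163,0.0264,0],[0,0,0],0.06],[[0.0163,0.0264,0],[0,0,0],0.06],[[0.0163,0.0264,0],[0,0,0],0.06],[[0.0163,0.0264,0],[0,0,0],0.06],[[0.0163,0.0264,0],[0,0,0],0.06],[[0.0163,0.0264,0],[0,0,0],0.06],[[0.0163,0.0264,0],[0,0,0],0.06],[[0.0163,0.0264,0],[0,0,0],0.06],[[0.0163,0.0264,0],[0,0,0],0.06]]'

```text
t: 31.5
position: [0.491, 0.1855, 0.1983]
tool_rot: [[-0.986, 0.166, -0.003], [0.166, 0.986, -0.001], [0.003, -0.002, -1.0]]
ft_force: [0.8, 0.1, 0.0]
opening: 0.0604
```

Request:
play_rows --targets '[[[0.0163,0.0264,0],[0,0,0],0.06],[[0,0,0.02],[0,0,0],0.06],[[0,0,0.03],[0,0,0],0.06],[[0,0,0.03],[0,0,0],0.06],[[0,0,0.014],[0,0,0],0.06],[[0,0,0],[0,0,0],0.06],[[0,0,0],[0,0,0],0.06],[[0,0,0],[0,0,0],0.06],[[0,0,0],[0,0,0],0.06]]'

```text
t: 32.25
position: [0.4821, 0.2136, 0.1068]
tool_rot: [[-0.986, 0.168, 0.001], [0.168, 0.986, 0.001], [-0.001, 0.001, -1.0]]
ft_force: [-0.1, -0.1, 0.2]
opening: 0.0596
```

```bash
python3 wb.py .4795 .213
```

```text
px [274. 226.] 2204 c [479.3 213.9] [26.2 45.3] long axis -8.9 z 0.0339
t 32.3 pos [0.4822 0.2136 0.1069] yawY 80.3 open 0.0600 F [ 0.2 -0.7 -0.7]
 turn [ 0.06  0.09 -0.77] then shift [ 0.0028 -0.0002  0.0819] dist 0.0819
```

Request:
play_rows --targets '[[[0.0028,0,0.025],[0,0,-0.8],0.06],[[0,0,0.025],[0,0,0],0.06],[[0,0,0.022],[0,0,0],0.06],[[0,0,0.0113],[0,0,0],0.06],[[0,0,0],[0,0,0],0.06],[[0,0,0],[0,0,0],0.06],[[0,0,0],[0,0,0],0.06]]'

```text
t: 32.88
position: [0.4795, 0.2142, 0.0236]
tool_rot: [[-0.988, 0.154, 0.002], [0.154, 0.988, 0.001], [-0.001, 0.001, -1.0]]
ft_force: [-0.6, 0.6, 0.1]
opening: 0.0597
```

Request:
play_rows --targets '[[[0,0,0],[0,0,0],0.015],[[0,0,0],[0,0,0],0.015],[[0,0,0],[0,0,0],0.015],[[0,0,0],[0,0,0],0.015],[[0,0,0],[0,0,0],0.015],[[0,0,0],[0,0,0],0.015],[[0,0,0],[0,0,0],0.015],[[0,0,0],[0,0,0],0.015],[[0,0,0],[0,0,0],0.015]]' --newtons 60

```text
t: 33.63
position: [0.4791, 0.214, 0.0235]
tool_rot: [[-0.988, 0.155, 0.001], [0.155, 0.988, 0.0], [-0.001, 0.001, -1.0]]
ft_force: [-1.8, -1.1, 7.2]
opening: 0.024
```

Request:
play_rows --targets '[[[0,0,-0.005],[0,0,0],0.015],[[0,0,-0.01],[0,0,0],0.015],[[0,0,-0.02],[0,0,0],0.015],[[0,0,-0.03],[0,0,0],0.015],[[0,0,-0.03],[0,0,0],0.015],[[0,0,-0.03],[0,0,0],0.015],[[0,0,-0.03],[0,0,0],0.015],[[0,0,-0.02],[0,0,-7],0.015],[[0,0,0],[0,0,-6.2],0.015],[[0,0,0],[0,0,0],0.015],[[0,0,0],[0,0,0],0.015]]'

```text
t: 34.55
position: [0.478, 0.2136, 0.1975]
tool_rot: [[-0.997, -0.072, -0.001], [-0.072, 0.997, -0.0], [0.001, -0.0, -1.0]]
ft_force: [0.0, 0.4, -3.9]
opening: 0.0241
```

```bash
python3 -c "
from h import *
go([.5776,-.2236,.2],94.3)"
```

```text
t 34.5 pos [0.478  0.2136 0.1975] yawY 94.1 open 0.0241 F [ 0.   0.4 -3.9]
 turn [-0.01 -0.04 -0.16] then shift [-0.0665 -0.4435 -0.0025] dist 0.4484
```

Request:
play_rows --targets '[[[-0.003,-0.02,0],[0,0,0],0.015],[[-0.0045,-0.03,0],[0,0,0],0.015],[[-0.0045,-0.03,0],[0,0,0],0.015],[[-0.0045,-0.03,0],[0,0,0],0.015],[[-0.0045,-0.03,0],[0,0,0],0.015],[[-0.0045,-0.03,0],[0,0,0],0.015],[[-0.0045,-0.03,0],[0,0,0],0.015],[[-0.0045,-0.03,0],[0,0,0],0.015],[[-0.0045,-0.03,0],[0,0,0],0.015],[[-0.0045,-0.03,0],[0,0,0],0.015],[[-0.0045,-0.03,0],[0,0,0],0.015],[[-0.0045,-0.03,0],[0,0,0],0.015]]'

```text
t: 35.55
position: [0.5561, -0.1325, 0.196]
tool_rot: [[-0.997, -0.072, -0.003], [-0.072, 0.997, 0.001], [0.003, 0.001, -1.0]]
ft_force: [1.3, 1.0, -2.3]
opening: 0.024
```

Request:
play_rows --targets '[[[-0.0045,-0.03,0],[0,0,0],0.015],[[-0.0045,-0.03,0],[0,0,0],0.015],[[-0.005,-0.0335,0],[0,0,0],0.015],[[0,0,0],[0,0,0],0.015],[[0,0,0.02],[0,0,0],0.015],[[0,0,0.03],[0,0,0],0.015],[[0,0,0.03],[0,0,0],0.015],[[0,0,0.03],[0,0,0],0.015],[[0,0,0.025],[0,0,0],0.015],[[0,0,0.015],[0,0,0],0.015],[[0,0,0],[0,0,0],0.015],[[0,0,0],[0,0,0],0.015]]'

```text
t: 36.55
position: [0.5762, -0.2227, 0.0457]
tool_rot: [[-0.997, -0.074, -0.004], [-0.074, 0.997, 0.001], [0.004, 0.002, -1.0]]
ft_force: [-1.2, -0.5, -2.3]
opening: 0.0242
```

```bash
python3 -c "
from h import *
go([.5776,-.2236,.0305],94.3)"
```

```text
t 36.5 pos [ 0.5762 -0.2227  0.0457] yawY 94.2 open 0.0242 F [-1.2 -0.5 -2.3]
 turn [ 0.1  -0.24 -0.08] then shift [-0.0013 -0.001   0.0152] dist 0.0153
```

Request:
play_rows --targets '[[[0,0,0.009],[0,0,0],0.015],[[0,0,0.006],[0,0,0],0.015],[[0,0,0.0015],[0,0,0],0.015],[[0,0,0],[0,0,0],0.015],[[0,0,0],[0,0,0],0.03],[[0,0,0],[0,0,0],0.04],[[0,0,0],[0,0,0],0.042],[[0,0,-0.01],[0,0,0],0.042],[[0,0,-0.03],[0,0,0],0.042],[[0,0,-0.035],[0,0,0],0.042],[[0,0,-0.035],[0,0,0],0.042],[[0,0,-0.035],[0,0,0],0.042]]' --newtons 40

```text
t: 37.55
position: [0.5779, -0.2234, 0.1785]
tool_rot: [[-0.997, -0.075, 0.0], [-0.075, 0.997, -0.0], [-0.0, -0.0, -1.0]]
ft_force: [0.6, -0.6, -0.2]
opening: 0.0422
```

Request:
play_rows --targets '[[[0,0,-0.025],[0,0,-7.1],0.06],[[0,0,0],[0,0,-7.1],0.06],[[0,0,0],[0,0,0],0.06],[[0,0,0],[0,0,0],0.06]]'

```text
t: 37.88
position: [0.5781, -0.2235, 0.2016]
tool_rot: [[-0.949, -0.314, 0.001], [-0.314, 0.949, -0.001], [-0.0, -0.001, -1.0]]
ft_force: [0.4, 0.4, -0.0]
opening: 0.0601
```

```bash
python3 b.py; python3 -c "
from h import *
go([.479,.143,.105],108.4)"
```

```text
block px [267. 228.] 174 c [479.  142.1] [44.3 25.6] long axis 18.3 z 0.0337
in case px [408. 168.] 178 c [ 632.7 -220.3] [44.3 26.8] long axis 3.2 z 0.0393
in case px [381. 170.] 176 c [ 627.7 -150.2] [44.5 26.8] long axis 2.7 z 0.0391
in case px [410. 189.] 177 c [ 578.3 -224. ] [44.8 26.7] long axis 3.2 z 0.0396
gauge px [403. 221.] 347 c [ 497.5 -200.7] [36.6 61.5] long axis -84.7 z 0.0594
t 37.9 pos [ 0.5776 -0.2233  0.2006] yawY 108.3 open 0.0600 F [-0.1  0.7  0.2]
 turn [ 0.02 -0.06 -0.08] then shift [-0.0221  0.3786  0.0956] dist 0.3911
```

Request:
play_rows --targets '[[[-0.0017,0.0206,0],[0,0,0],0.06],[[-0.0017,0.03,0],[0,0,0],0.06],[[-0.0017,0.03,0],[0,0,0],0.06],[[-0.0017,0.03,0],[0,0,0],0.06],[[-0.0017,0.03,0],[0,0,0],0.06],[[-0.0017,0.03,0],[0,0,0],0.06],[[-0.0017,0.03,0],[0,0,0],0.06],[[-0.0017,0.03,0],[0,0,0],0.06],[[-0.0017,0.03,0],[0,0,0],0.06],[[-0.0017,0.03,0],[0,0,0],0.06],[[-0.0017,0.03,0],[0,0,0],0.06],[[-0.0017,0.03,0],[0,0,0],0.06]]'

```text
t: 38.93
position: [0.4845, 0.1165, 0.1996]
tool_rot: [[-0.949, -0.315, -0.003], [-0.315, 0.949, -0.001], [0.003, 0.0, -1.0]]
ft_force: [0.7, 0.1, -0.1]
opening: 0.06
```

Request:
play_rows --targets '[[[-0.0017,0.028,0],[0,0,0],0.06],[[0,0,0.02],[0,0,0],0.06],[[0,0,0.03],[0,0,0],0.06],[[0,0,0.03],[0,0,0],0.06],[[0,0,0.014],[0,0,0],0.06],[[0,0,0],[0,0,0],0.06],[[0,0,0],[0,0,0],0.06],[[0,0,0],[0,0,0],0.06],[[0,0,0],[0,0,0],0.06]]'

```text
t: 39.68
position: [0.4798, 0.1428, 0.108]
tool_rot: [[-0.949, -0.317, 0.002], [-0.317, 0.949, 0.0], [-0.002, -0.0, -1.0]]
ft_force: [0.2, 0.4, 0.5]
opening: 0.06
```

```bash
python3 wb.py .479 .143
```

```text
px [276. 227.] 2162 c [478.9 143.3] [45.6 25.6] long axis 18.2 z 0.0339
t 39.7 pos [0.4799 0.1428 0.1081] yawY 108.5 open 0.0600 F [-0.5 -0.5  0.5]
 turn [-0.01  0.11  0.25] then shift [0.0008 0.0008 0.0831] dist 0.0831
```

Request:
play_rows --targets '[[[0.0008,0.0008,0.025],[0,0,0.25],0.06],[[0,0,0.025],[0,0,0],0.06],[[0,0,0.022],[0,0,0],0.06],[[0,0,0.0125],[0,0,0],0.06],[[0,0,0],[0,0,0],0.06],[[0,0,0],[0,0,0],0.06],[[0,0,0],[0,0,0],0.06]]'

```text
t: 40.32
position: [0.4789, 0.1433, 0.0236]
tool_rot: [[-0.95, -0.313, 0.002], [-0.313, 0.95, 0.0], [-0.002, -0.0, -1.0]]
ft_force: [-0.1, 0.1, 0.2]
opening: 0.0601
```

Request:
play_rows --targets '[[[0,0,0],[0,0,0],0.015],[[0,0,0],[0,0,0],0.015],[[0,0,0],[0,0,0],0.015],[[0,0,0],[0,0,0],0.015],[[0,0,0],[0,0,0],0.015],[[0,0,0],[0,0,0],0.015],[[0,0,0],[0,0,0],0.015],[[0,0,0],[0,0,0],0.015],[[0,0,0],[0,0,0],0.015]]' --newtons 60

```text
t: 41.07
position: [0.4787, 0.1432, 0.0235]
tool_rot: [[-0.95, -0.313, 0.002], [-0.313, 0.95, 0.0], [-0.002, -0.0, -1.0]]
ft_force: [-0.1, -0.4, 7.1]
opening: 0.0241
```

Request:
play_rows --targets '[[[0,0,-0.005],[0,0,0],0.015],[[0,0,-0.01],[0,0,0],0.015],[[0,0,-0.02],[0,0,0],0.015],[[0,0,-0.03],[0,0,0],0.015],[[0,0,-0.03],[0,0,0],0.015],[[0,0,-0.03],[0,0,0],0.015],[[0,0,-0.03],[0,0,0],0.015],[[0,0,-0.02],[0,0,7],0.015],[[0,0,0],[0,0,6.9],0.015],[[0,0,0],[0,0,0],0.015],[[0,0,0],[0,0,0],0.015]]'

```text
t: 41.98
position: [0.4773, 0.143, 0.1975]
tool_rot: [[-0.997, -0.079, -0.001], [-0.079, 0.997, -0.0], [0.001, -0.0, -1.0]]
ft_force: [-0.8, -0.5, -4.3]
opening: 0.024
```

```bash
python3 -c "
from h import *
go([.5724,-.1538,.2],94.3)"
```

```text
t 42.0 pos [0.4773 0.143  0.1975] yawY 94.6 open 0.0240 F [-0.8 -0.5 -4.3]
 turn [-0.01 -0.04  0.25] then shift [-0.0726 -0.3031 -0.0025] dist 0.3116
```

Request:
play_rows --targets '[[[-0.0046,-0.019,0],[0,0,0.25],0.015],[[-0.0068,-0.0284,0],[0,0,0],0.015],[[-0.0068,-0.0284,0],[0,0,0],0.015],[[-0.0068,-0.0284,0],[0,0,0],0.015],[[-0.0068,-0.0284,0],[0,0,0],0.015],[[-0.0068,-0.0284,0],[0,0,0],0.015],[[-0.0068,-0.0284,0],[0,0,0],0.015],[[-0.0068,-0.0284,0],[0,0,0],0.015],[[-0.0068,-0.0284,0],[0,0,0],0.015],[[-0.0068,-0.0284,0],[0,0,0],0.015],[[-0.0068,-0.0284,0],[0,0,0],0.015],[[0,0,0],[0,0,0],0.015]]'

```text
t: 42.98
position: [0.5724, -0.1585, 0.1957]
tool_rot: [[-0.997, -0.071, -0.002], [-0.071, 0.997, -0.002], [0.002, -0.002, -1.0]]
ft_force: [0.3, 1.1, -2.6]
opening: 0.0242
```

Request:
play_rows --targets '[[[0,0,0.02],[0,0,0],0.015],[[0,0,0.03],[0,0,0],0.015],[[0,0,0.03],[0,0,0],0.015],[[0,0,0.03],[0,0,0],0.015],[[0,0,0.025],[0,0,0],0.015],[[0,0,0.015],[0,0,0],0.015],[[0,0,0],[0,0,0],0.015],[[0,0,0],[0,0,0],0.015],[[0,0,0],[0,0,0],0.015]]'

```text
t: 43.73
position: [0.5723, -0.1539, 0.0479]
tool_rot: [[-0.997, -0.073, -0.0], [-0.073, 0.997, -0.0], [0.0, -0.0, -1.0]]
ft_force: [0.9, -0.9, -1.8]
opening: 0.0237
```

```bash
python3 -c "
from h import *
go([.5724,-.1538,.0305],94.3)"
```

```text
t 43.7 pos [ 0.5723 -0.1539  0.0479] yawY 94.2 open 0.0237 F [ 0.9 -0.9 -1.8]
 turn [-0.01 -0.   -0.11] then shift [-0.0002  0.      0.0174] dist 0.0174
```

Request:
play_rows --targets '[[[0,0,0.01],[0,0,0],0.015],[[0,0,0.006],[0,0,0],0.015],[[0,0,0.0015],[0,0,0],0.015],[[0,0,0],[0,0,0],0.015],[[0,0,0],[0,0,0],0.03],[[0,0,0],[0,0,0],0.04],[[0,0,0],[0,0,0],0.042],[[0,0,-0.01],[0,0,0],0.042],[[0,0,-0.03],[0,0,0],0.042],[[0,0,-0.035],[0,0,0],0.042],[[0,0,-0.035],[0,0,0],0.042],[[0,0,-0.035],[0,0,0],0.042]]' --newtons 40

```text
t: 44.73
position: [0.5718, -0.1538, 0.1773]
tool_rot: [[-0.997, -0.072, 0.0], [-0.072, 0.997, -0.0], [-0.0, -0.0, -1.0]]
ft_force: [0.9, -1.0, 0.1]
opening: 0.042
```

Request:
play_rows --targets '[[[-0.01,0,-0.03],[0,0,0],0.0],[[-0.01,0,-0.03],[0,0,0],0.0],[[-0.01,0,-0.03],[0,0,0],0.0],[[0,0,0],[0,0,0],0.0],[[0,0,0],[0,0,0],0.0],[[0,0,0],[0,0,0],0.0]]'

```text
t: 45.23
position: [0.6016, -0.1517, 0.2648]
tool_rot: [[-0.997, -0.072, -0.0], [-0.072, 0.997, -0.0], [0.001, -0.0, -1.0]]
ft_force: [-0.9, 0.3, -0.9]
opening: 0.0
```

```bash
cat >> h.py <<'E'
C0=np.array([.558,-.190]); A0=np.radians(4.3)
EX=np.array([np.cos(A0),np.sin(A0)]); EY=np.array([-EX[1],EX[0]])
def tocase(W):
    d=W[...,:2]-C0; return np.stack([d@EX,d@EY,W[...,2]],-1)*1000
def case2w(u,v,w): p=C0+u/1000*EX+v/1000*EY; return [p[0],p[1],w/1000]
E
python3 b.py; python3 - <<'E'
from h import *
go(case2w(40,-180,300),94.3)
for n in ['top','scene','wrist']:
    c=cap(n); K=tocase(cloud(c)); u,v,w=K[...,0],K[...,1],K[...,2]
    sel=(abs(u+30)<15)&(v>40)&(v<210)&(w>80)&(w<160); P=K[sel]
    print(n,'lever pts',len(P))
    for lo in range(80,160,10):
        s=P[(P[:,2]>=lo)&(P[:,2]<lo+10)]
        if len(s)>2: print(lo,len(s),'u %.0f v %.1f'%(np.median(s[:,0]),np.median(s[:,1])),s[:,1].min().round(),s[:,1].max().round())
    sel=(abs(u)<100)&(v<-92)&(v>-190)&(w>100)&(w<250); P=K[sel]
    if len(P)>100:
        p=np.polyfit(P[:,2],P[:,1],1); print('lid slope',p,'angle',np.pi/2-np.arctan(p[0]),'zmax',P[:,2].max())
    if n=='wrist': save('w6.png',c['frame'])
E
```

```text
in case px [381. 170.] 176 c [ 627.5 -150.5] [44.5 26.4] long axis 2.5 z 0.0394
in case px [410. 189.] 175 c [ 578.3 -224.3] [44.5 26.2] long axis 4.5 z 0.0395
in case px [383. 192.] 172 c [ 572.6 -154.7] [44.1 26.3] long axis 2.9 z 0.0398
gauge px [403. 221.] 339 c [ 497.  -200.7] [35.9 61.1] long axis -84.9 z 0.0593
t 45.3 pos [ 0.601  -0.1516  0.2639] yawY 94.1 open 0.0001 F [-0.3  0.1  0.2]
 turn [ 0.02 -0.11 -0.19] then shift [ 0.0058 -0.2151 -0.0361] dist 0.2181
top lever pts 156
80 26 u -32 v 132.8 128.0 142.0
90 23 u -29 v 140.5 136.0 144.0
100 28 u -31 v 148.0 144.0 154.0
110 23 u -28 v 156.0 150.0 159.0
120 8 u -37 v 167.2 160.0 173.0
130 48 u -29 v 167.8 161.0 173.0
lid slope [ -0.24104166 -73.87683888] angle 1.8073259992320978 zmax 244.04158447096245
scene lever pts 365
80 71 u -29 v 134.5 127.0 142.0
90 67 u -30 v 142.2 136.0 149.0
100 63 u -29 v 149.6 144.0 155.0
110 68 u -28 v 156.2 149.0 165.0
120 52 u -28 v 162.1 157.0 171.0
130 44 u -29 v 164.7 160.0 171.0
lid slope [ -0.22784544 -83.59171154] angle 1.7948174474634027 zmax 242.9762722508657
wrist lever pts 1451
80 237 u -30 v 134.1 129.0 142.0
90 239 u -30 v 142.0 137.0 148.0
100 262 u -30 v 149.3 144.0 155.0
110 276 u -30 v 156.8 151.0 162.0
120 164 u -30 v 162.0 159.0 165.0
130 273 u -30 v 166.4 162.0 173.0
lid slope [ -0.23658409 -73.13598888] angle 1.8031089446406927 zmax 243.41447530320565
```

View pics/w6.png

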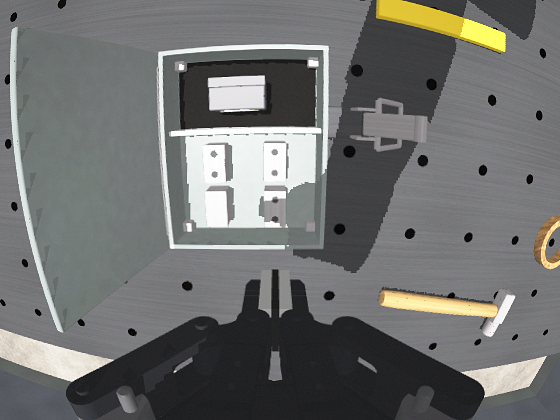

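Wrist view: all four blocks are in the bare bay (around 215–275, 150–215) and the gauge stands in the rubber bay at (237,92). The lid is open at about 1.80 rad. The lever at (395,125) is at about 1.0 rad, with the loop hanging outwards. I go over to the outside of the lid.

Request:
play_rows --targets '[[[0,0,-0.02],[0,0,0],0.0],[[0,0,-0.026],[0,0,0],0.0],[[0,-0.02,0],[0,0,0],0.0],[[0.001,-0.028,0],[0,0,0],0.0],[[0.001,-0.028,0],[0,0,0],0.0],[[0.001,-0.028,0],[0,0,0],0.0],[[0.001,-0.028,0],[0,0,0],0.0],[[0.001,-0.028,0],[0,0,0],0.0],[[0.001,-0.028,0],[0,0,0],0.0],[[0,-0.028,0],[0,0,0],0.0],[[0,-0.01,0],[0,0,0],0.0],[[0,0,0],[0,0,0],0.0]]'

```text
t: 46.43
position: [0.6113, -0.3799, 0.3088]
tool_rot: [[-0.998, -0.069, -0.003], [-0.069, 0.998, 0.001], [0.003, 0.001, -1.0]]
ft_force: [-0.0, 1.0, -0.3]
opening: 0.0
```

Request:
play_rows --targets '[[[0,0,0.02],[0,0,0],0.0],[[0,0,0.03],[0,0,0],0.0],[[0,0,0.03],[0,0,0],0.0],[[0,0,0.018],[0,0,0],0.0],[[0,0,0],[0,0,0],0.0],[[0,0,0],[0,0,0],0.0],[[0,0,0],[0,0,0],0.0]]'

```text
t: 47.02
position: [0.6128, -0.377, 0.2145]
tool_rot: [[-0.997, -0.073, 0.001], [-0.073, 0.997, -0.001], [-0.001, -0.001, -1.0]]
ft_force: [0.6, -0.4, 0.4]
opening: 0.0001
```

```bash
cat >> h.py <<'E'
def where():
    s=status.read_state(); print('TCP case',tocase(s['position']).round(1),'open %.4f'%s['opening'],'F',s['ft_force'].round(1),'t %.1f'%s['t'])
def lidlev(names=('top','scene')):
    for n in names:
        c=cap(n); K=tocase(cloud(c)); u,v,w=K[...,0],K[...,1],K[...,2]
        sel=(u>-85)&(u<-62)&(v>-200)&(v<85)&(w>69)&(w<250); P=K[sel]
        if len(P)>60:
            d=P[:,1:]; m=np.median(d,0); U,S,V=np.linalg.svd(d-d.mean(0),full_matrices=False); a=np.arctan2(V[0,1],V[0,0])%np.pi; print(n,'lid pts',len(P),'angle %.3f'%a,'far pt',d[np.argmax(np.hypot(d[:,0]+90,d[:,1]-66))].round())
        sel=(abs(u+30)<13)&(v>75)&(v<215)&(w>84)&(w<150); P=K[sel]
        if len(P)>20: print(n,'lever pts',len(P),'mean-dir angle %.3f'%np.arctan2(np.median(P[:,2]-68),np.median(P[:,1]-130)),'top',P[np.argmax(P[:,2])].round(1))
E
python3 -c "
from h import *
where(); go(case2w(40,-185,210),94.3); lidlev()"
```

```text
TCP case [  40.7 -190.6  214.5] open 0.0001 F [ 0.6 -0.4  0.4] t 47.0
t 47.0 pos [ 0.6128 -0.377   0.2145] yawY 94.2 open 0.0001 F [ 0.6 -0.4  0.4]
 turn [-0.05  0.06 -0.14] then shift [0.0007 0.0056 0.0045] dist 0.0072
top lid pts 580 angle 1.801 far pt [-135.  243.]
top lever pts 147 mean-dir angle 1.069 top [-37.4 169.  135. ]
scene lever pts 327 mean-dir angle 1.068 top [-30.8 165.2 134.8]
```

Request:
play_rows --targets '[[[0,0.015,0],[0,0,0],0.0],[[0,0.015,0],[0,0,0],0.0],[[0,0.015,0],[0,0,0],0.0],[[0,0.012,0],[0,0,0],0.0],[[0,0.012,0],[0,0,0],0.0],[[0,0.012,0],[0,0,0],0.0]]'

```text
t: 47.62
position: [0.6071, -0.2968, 0.2143]
tool_rot: [[-0.997, -0.071, 0.002], [-0.071, 0.997, -0.002], [-0.002, -0.002, -1.0]]
ft_force: [0.4, -2.3, 1.8]
opening: -0.0
```

Request:
play_rows --targets '[[[0,0.012,0],[0,0,0],0.0],[[0,0.012,0],[0,0,0],0.0],[[0,0.012,0],[0,0,0],0.0],[[0,0.012,0],[0,0,0],0.0],[[0,0.012,0],[0,0,0],0.0],[[0,0.012,0],[0,0,0],0.0]]'

```text
t: 48.12
position: [0.6007, -0.2237, 0.2123]
tool_rot: [[-0.997, -0.072, -0.001], [-0.072, 0.997, 0.0], [0.001, 0.0, -1.0]]
ft_force: [0.5, -2.4, -0.2]
opening: -0.0001
```

```bash
python3 -c "
from h import *
where(); lidlev()"
```

```text
TCP case [ 40.  -36.8 212.3] open -0.0001 F [ 0.5 -2.4 -0.2] t 48.1
top lid pts 104 angle 1.101 far pt [-15. 233.]
top lever pts 148 mean-dir angle 1.046 top [-27.9 170.5 134.6]
scene lid pts 1068 angle 1.116 far pt [-15. 230.]
scene lever pts 334 mean-dir angle 1.056 top [-29.6 163.2 134.1]
```

Request:
play_rows --targets '[[[0,0.0097,0.0053],[0,0,0],0.0],[[0,0.0097,0.0053],[0,0,0],0.0],[[0,0.0097,0.0053],[0,0,0],0.0],[[0,0.0097,0.0053],[0,0,0],0.0],[[0,0.0068,0.008],[0,0,0],0.0],[[0,0.0068,0.008],[0,0,0],0.0],[[0,0.0068,0.008],[0,0,0],0.0],[[0,0.0068,0.008],[0,0,0],0.0]]'

```text
t: 48.88
position: [0.5961, -0.1583, 0.1585]
tool_rot: [[-0.997, -0.072, -0.001], [-0.072, 0.997, 0.0], [0.001, 0.0, -1.0]]
ft_force: [0.2, -0.9, 1.4]
opening: -0.0001
```

Request:
play_rows --targets '[[[0,0.0037,0.0079],[0,0,0],0.0],[[0,0.0037,0.0079],[0,0,0],0.0],[[0,0.0037,0.0079],[0,0,0],0.0],[[0,0.0037,0.0079],[0,0,0],0.0],[[0,0.0016,0.0085],[0,0,0],0.0],[[0,0.0016,0.0085],[0,0,0],0.0],[[0,0.0016,0.0085],[0,0,0],0.0]]'

```text
t: 49.47
position: [0.5949, -0.1395, 0.1015]
tool_rot: [[-0.997, -0.072, -0.0], [-0.072, 0.997, -0.0], [0.0, -0.0, -1.0]]
ft_force: [-0.4, 0.2, 1.2]
opening: 0.0002
```

```bash
python3 -c "
from h import *
where(); lidlev()"
```

```text
TCP case [ 40.6  47.6 101.5] open 0.0002 F [-0.4  0.2  1.2] t 49.5
top lid pts 547 angle 0.201 far pt [ 85. 107.]
top lever pts 205 mean-dir angle 1.164 top [-23.3 170.2 135.4]
scene lid pts 920 angle 0.190 far pt [ 84. 107.]
```

Request:
play_rows --targets '[[[0,0,0.005],[0,0,0],0.0],[[0,0,0.004],[0,0,0],0.0],[[0,0,0.003],[0,0,0],0.0],[[0,0,0],[0,0,0],0.0]]'

```text
t: 49.9
position: [0.5948, -0.1398, 0.0899]
tool_rot: [[-0.997, -0.072, -0.001], [-0.072, 0.997, -0.0], [0.001, -0.0, -1.0]]
ft_force: [-0.5, -0.5, -0.4]
opening: 0.0001
```

```bash
python3 -c "
from h import *
where(); lidlev()
c=cap('wrist'); save('w7.png',c['frame']); s=cap('scene'); save('s7.png',cv2.resize(s['frame'][190:400,60:340],(800,600)))"
```

```text
TCP case [40.5 47.3 89.9] open 0.0001 F [-0.5 -0.5 -0.4] t 49.9
top lid pts 526 angle 0.115 far pt [85. 99.]
top lever pts 215 mean-dir angle 1.090 top [-27.9 170.5 134.7]
scene lid pts 881 angle 0.126 far pt [85. 96.]
```

View pics/s7.png

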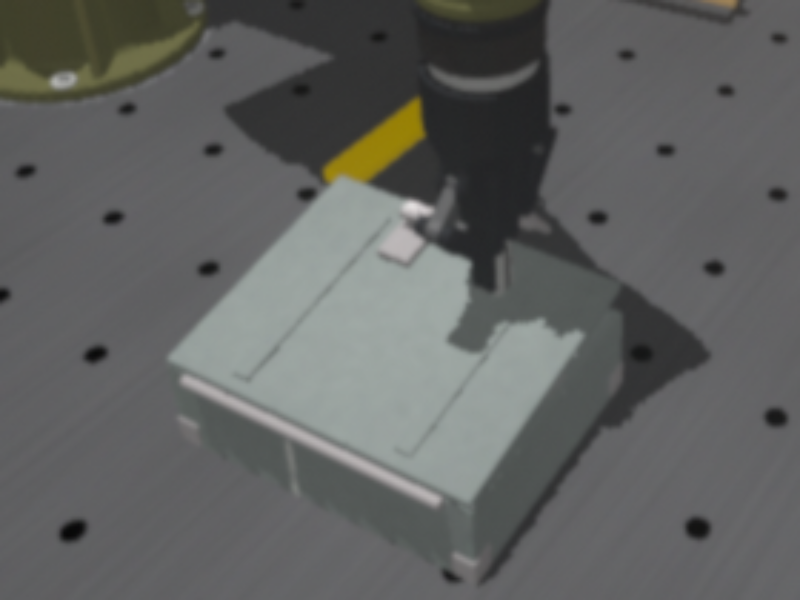

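The lid is nearly down (about 0.12 rad) with the fingertip on its outer face. I press on.

Request:
play_rows --targets '[[[0,0,0.004],[0,0,0],0.0],[[0,0,0.003],[0,0,0],0.0],[[0,0,0.002],[0,0,0],0.0],[[0,0,0],[0,0,0],0.0]]'

```text
t: 50.43
position: [0.5947, -0.1396, 0.0809]
tool_rot: [[-0.997, -0.072, -0.001], [-0.072, 0.997, -0.0], [0.001, -0.0, -1.0]]
ft_force: [-0.3, -0.1, -1.1]
opening: -0.0003
```

Request:
play_rows --targets '[[[0,0,0.003],[0,0,0],0.0],[[0,0,0.002],[0,0,0],0.0],[[0,0,0.001],[0,0,0],0.0],[[0,0,0],[0,0,0],0.0]]'

```text
t: 50.77
position: [0.5948, -0.1396, 0.0751]
tool_rot: [[-0.997, -0.072, -0.001], [-0.072, 0.997, -0.0], [0.001, -0.0, -1.0]]
ft_force: [1.6, 1.0, 0.0]
opening: -0.0002
```

```bash
python3 -c "
from h import *
where(); lidlev()"
```

```text
TCP case [40.5 47.5 75.1] open -0.0002 F [1.6 1.  0. ] t 50.8
top lid pts 505 angle 0.017 far pt [85. 77.]
top lever pts 158 mean-dir angle 1.049 top [-23.3 170.3 136.2]
scene lid pts 806 angle 0.023 far pt [85. 78.]
```

Request:
play_rows --targets '[[[0,0,0.002],[0,0,0],0.0],[[0,0,0.001],[0,0,0],0.0],[[0,0,0],[0,0,0],0.0],[[0,0,0],[0,0,0],0.0]]'

```text
t: 51.2
position: [0.5948, -0.1397, 0.0723]
tool_rot: [[-0.997, -0.072, -0.001], [-0.072, 0.997, -0.0], [0.001, -0.0, -1.0]]
ft_force: [0.3, -0.2, -0.1]
opening: -0.0002
```

Request:
play_rows --targets '[[[0,0,0.001],[0,0,0],0.0],[[0,0,0.001],[0,0,0],0.0],[[0,0,0],[0,0,0],0.0],[[0,0,0],[0,0,0],0.0]]'

```text
t: 51.53
position: [0.595, -0.1397, 0.0719]
tool_rot: [[-0.997, -0.072, 0.0], [-0.072, 0.997, -0.001], [-0.0, -0.001, -1.0]]
ft_force: [-3.7, 1.2, 11.7]
opening: 0.0002
```

```bash
python3 -c "
from h import *
where(); lidlev()"
```

```text
TCP case [40.7 47.3 71.9] open 0.0002 F [-3.7  1.2 11.7] t 51.5
top lid pts 493 angle 3.140 far pt [84. 76.]
top lever pts 161 mean-dir angle 1.040 top [-18.6 169.5 133.2]
scene lid pts 792 angle 0.002 far pt [84. 74.]
```

The lid is shut: face at 74 mm and 12 N on contact. Next I go round to the +y side of the lever.

Request:
play_rows --targets '[[[0,0,-0.02],[0,0,0],0.0],[[0,0,-0.03],[0,0,0],0.0],[[0,0,-0.035],[0,0,0],0.0],[[0,0,-0.035],[0,0,0],0.0],[[0.0118,0.0255,0],[0,0,0],0.0],[[0.0118,0.0255,0],[0,0,0],0.0],[[0.0118,0.0255,0],[0,0,0],0.0],[[0.0118,0.0255,0],[0,0,0],0.0],[[0.0118,0.0255,0],[0,0,0],0.0],[[0.0118,0.0255,0],[0,0,0],0.0],[[0,0,0],[0,0,0],0.0],[[0,0,0],[0,0,0],0.0]]'

```text
t: 52.63
position: [0.5129, 0.0088, 0.1907]
tool_rot: [[-0.997, -0.074, -0.0], [-0.074, 0.997, -0.0], [0.0, -0.0, -1.0]]
ft_force: [0.9, -0.2, -0.1]
opening: 0.0002
```

Request:
play_rows --targets '[[[0,0,0.02],[0,0,0],0.0],[[0,0,0.025],[0,0,0],0.0],[[0,0,0.025],[0,0,0],0.0],[[0,0,0.01],[0,0,0],0.0],[[0,0,0],[0,0,0],0.0],[[0,0,0],[0,0,0],0.0]]'

```text
t: 53.13
position: [0.5135, 0.0073, 0.1105]
tool_rot: [[-0.997, -0.071, -0.001], [-0.071, 0.997, -0.0], [0.001, -0.0, -1.0]]
ft_force: [0.4, 0.2, 0.7]
opening: -0.0001
```

```bash
python3 -c "
from h import *
where(); go(case2w(-30,200,110),94.3)
s=cap('scene'); save('s8.png',cv2.resize(s['frame'][200:320,170:330],(800,600),interpolation=cv2.INTER_CUBIC))"
```

```text
TCP case [-29.6 200.1 110.5] open -0.0001 F [0.4 0.2 0.7] t 53.1
t 53.1 pos [0.5135 0.0073 0.1105] yawY 94.1 open -0.0001 F [0.4 0.2 0.7]
 turn [-0.02 -0.07 -0.24] then shift [ 0.0004 -0.0001  0.0005] dist 0.0007
```

View pics/s8.png

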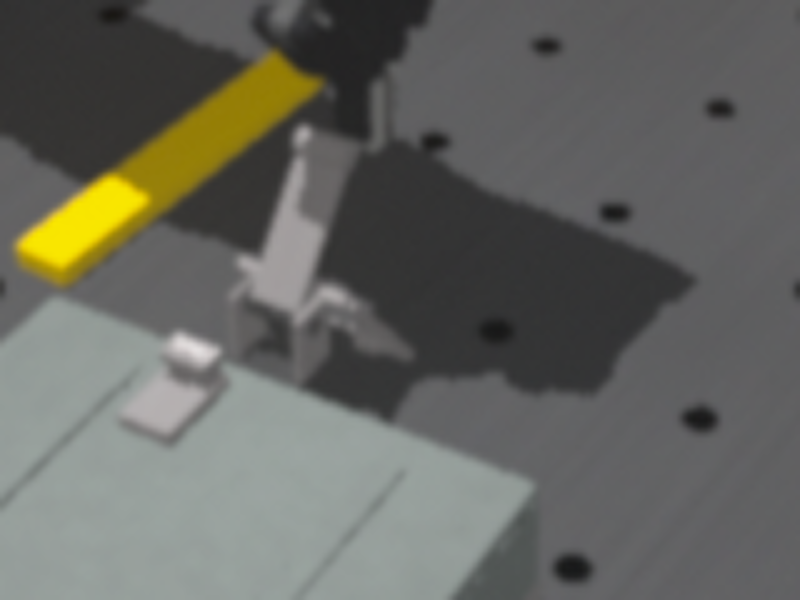

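Request:
play_rows --targets '[[[0,-0.0125,0],[0,0,0],0.0],[[0,-0.0125,0],[0,0,0],0.0],[[0,-0.0125,0],[0,0,0],0.0],[[0,-0.0125,0],[0,0,0],0.0],[[0,0,0],[0,0,0],0.0],[[0,0,0],[0,0,0],0.0]]'

```text
t: 53.68
position: [0.517, -0.0433, 0.1106]
tool_rot: [[-0.998, -0.069, -0.0], [-0.069, 0.998, -0.001], [0.0, -0.001, -1.0]]
ft_force: [0.3, -0.9, -0.4]
opening: 0.0001
```

```bash
cat >> h.py <<'E'
def lever(names=('scene',)):
    for n in names:
        c=cap(n); K=tocase(cloud(c)); u,v,w=K[...,0],K[...,1],K[...,2]; f=c['frame'].astype(int)
        sel=(abs(u+30)<13)&(v>70)&(v<215)&(w>86)&(w<150)&(f.min(-1)>75)&(f.max(-1)-f.min(-1)<40); P=K[sel]
        print(n,len(P))
        for lo in range(86,150,8):
            s=P[(P[:,2]>=lo)&(P[:,2]<lo+8)]
            if len(s)>5: print(' z',lo+4,len(s),'v %.1f [%.0f %.0f]'%(np.median(s[:,1]),s[:,1].min(),s[:,1].max()),'ang %.2f'%np.arctan2(lo+4-68,np.median(s[:,1])-130))
E
python3 -c "
from h import *
where(); lever(('scene','wrist'))"
```

```text
TCP case [-29.9 149.4 110.6] open 0.0001 F [ 0.3 -0.9 -0.4] t 53.7
scene 350
 z 90 57 v 120.9 [70 125] ang 1.96
 z 98 35 v 122.3 [73 126] ang 1.82
 z 106 31 v 122.2 [120 126] ang 1.77
 z 114 43 v 122.8 [119 154] ang 1.73
 z 122 45 v 122.9 [120 155] ang 1.70
 z 130 38 v 123.4 [120 153] ang 1.68
 z 138 57 v 119.3 [115 163] ang 1.72
 z 146 44 v 123.2 [117 157] ang 1.66
wrist 3303
 z 90 591 v 75.8 [70 128] ang 2.76
 z 98 139 v 127.6 [71 128] ang 1.65
 z 106 140 v 127.5 [123 128] ang 1.64
 z 114 199 v 127.4 [123 156] ang 1.63
 z 122 383 v 143.7 [123 164] ang 1.32
 z 130 309 v 146.3 [119 164] ang 1.31
 z 138 709 v 128.8 [118 157] ang 1.59
 z 146 833 v 126.9 [119 157] ang 1.61
```

Request:
play_rows --targets '[[[0,-0.007,0],[0,0,0],0.0],[[0,-0.007,0],[0,0,0],0.0],[[0,-0.006,0],[0,0,0],0.0],[[0,0,0],[0,0,0],0.0],[[0,0,0],[0,0,0],0.0]]'

```text
t: 54.2
position: [0.5185, -0.0624, 0.1104]
tool_rot: [[-0.997, -0.071, -0.0], [-0.071, 0.997, -0.0], [0.0, -0.0, -1.0]]
ft_force: [-0.2, 0.6, 0.1]
opening: 0.0
```

```bash
python3 -c "
from h import *
where(); lever(('scene',))"
```

```text
TCP case [-29.9 130.2 110.4] open 0.0000 F [-0.2  0.6  0.1] t 54.2
scene 312
 z 90 57 v 77.1 [70 121] ang 2.75
 z 98 22 v 116.1 [74 119] ang 2.00
 z 106 29 v 114.0 [112 118] ang 1.97
 z 114 36 v 113.0 [112 126] ang 1.93
 z 122 40 v 111.0 [108 145] ang 1.91
 z 130 37 v 112.8 [103 144] ang 1.84
 z 138 75 v 106.7 [101 136] ang 1.89
 z 146 16 v 127.9 [106 136] ang 1.60
```

Request:
play_rows --targets '[[[0,-0.006,0],[0,0,0],0.0],[[0,-0.003,0],[0,0,0],0.0],[[0,0,0],[0,0,0],0.0],[[0,0,0],[0,0,0],0.0]]'

```text
t: 54.58
position: [0.5191, -0.0712, 0.1105]
tool_rot: [[-0.997, -0.071, -0.0], [-0.071, 0.997, -0.0], [0.0, -0.0, -1.0]]
ft_force: [-0.1, 0.9, 0.3]
opening: 0.0002
```

Request:
play_rows --targets '[[[0,0.02,0],[0,0,0],0.0],[[0,0.03,-0.02],[0,0,0],0.0],[[0,0.03,-0.03],[0,0,0],0.0],[[0,0.025,-0.03],[0,0,0],0.0],[[0,0.01,-0.03],[0,0,0],0.0],[[0,0,0],[0,0,0],0.0],[[0,0,0],[0,0,0],0.0]]'

```text
t: 55.17
position: [0.5124, 0.0441, 0.2219]
tool_rot: [[-0.997, -0.073, 0.004], [-0.073, 0.997, -0.0], [-0.004, -0.0, -1.0]]
ft_force: [-0.8, 0.0, -0.3]
opening: 0.0002
```

```bash
python3 - <<'E'
from h import *
where(); lever(('scene','wrist'))
for n in ('scene','wrist','top'):
    c=cap(n); K=tocase(cloud(c)); u,v,w=K[...,0],K[...,1],K[...,2]
    sel=(abs(u+30)<45)&(v>140)&(v<250)&(w>60)&(w<130); P=K[sel]; print(n,len(P))
    for lo in range(140,250,10):
        s=P[(P[:,1]>=lo)&(P[:,1]<lo+10)]
        if len(s)>4: print('  v',lo+5,len(s),'z %.1f'%np.median(s[:,2]),'u [%.0f %.0f]'%(s[:,0].min(),s[:,0].max()))
E
```

```text
TCP case [-27.9 236.9 221.9] open 0.0002 F [-0.8  0.  -0.3] t 55.2
scene 261
 z 90 85 v 116.5 [70 215] ang 2.12
 z 98 35 v 112.3 [71 215] ang 2.10
 z 106 19 v 109.0 [107 113] ang 2.07
 z 114 27 v 106.3 [104 111] ang 2.05
 z 122 12 v 103.6 [103 107] ang 2.03
 z 130 33 v 96.0 [94 106] ang 2.07
 z 138 50 v 98.6 [95 106] ang 1.99
wrist 1716
 z 90 430 v 120.7 [70 215] ang 1.97
 z 98 265 v 118.2 [71 215] ang 1.95
 z 106 160 v 114.5 [111 117] ang 1.96
 z 114 183 v 111.6 [108 114] ang 1.95
 z 122 192 v 108.7 [104 112] ang 1.95
 z 130 161 v 107.0 [96 109] ang 1.93
 z 138 325 v 103.6 [97 109] ang 1.93
scene 267
  v 145 13 z 84.7 u [-13 -1]
  v 155 15 z 86.5 u [-56 -1]
  v 165 23 z 88.1 u [-56 -0]
  v 175 22 z 88.7 u [-57 -1]
  v 185 26 z 90.1 u [-58 -0]
  v 195 18 z 90.5 u [-56 -1]
  v 205 78 z 92.1 u [-58 -0]
  v 215 25 z 94.5 u [-37 -13]
  v 225 24 z 96.4 u [-35 -22]
  v 235 22 z 96.7 u [-36 -22]
wrist 1980
  v 145 187 z 84.9 u [-59 -2]
  v 155 144 z 86.8 u [-59 -1]
  v 165 131 z 87.9 u [-59 -1]
  v 175 130 z 88.9 u [-59 -2]
  v 185 146 z 90.0 u [-59 -1]
  v 195 146 z 91.1 u [-59 -1]
  v 205 390 z 92.5 u [-59 -2]
  v 215 271 z 93.9 u [-57 -3]
  v 225 187 z 95.6 u [-38 -24]
  v 235 203 z 96.7 u [-38 -23]
  v 245 45 z 96.5 u [-37 -23]
top 0
```

Lever is at about 1.96 (inside 1.9–2.15) and the loop stands out nearly level with its tab at v≈226. I turn the jaws along the case's x to pinch the tab, and check how far the fingertips really reach.

Request:
play_rows --targets '[[[0,0,0],[0,0,5],0.03],[[0,0,0],[0,0,7],0.03],[[0,0,0],[0,0,7.1],0.03],[[0,0,0],[0,0,7.1],0.03],[[0,0,0],[0,0,7.1],0.03],[[0,0,0],[0,0,7.1],0.03],[[0,0,0],[0,0,7.1],0.03],[[0,0,0],[0,0,7.1],0.03],[[0,0,0],[0,0,7.1],0.03],[[0,0,0],[0,0,7.1],0.03],[[0,0,0],[0,0,7.1],0.03],[[0,0,0],[0,0,7.1],0.03]]'

```text
t: 56.42
position: [0.5103, 0.0426, 0.2187]
tool_rot: [[-0.186, 0.983, -0.003], [0.983, 0.186, -0.0], [0.0, -0.003, -1.0]]
ft_force: [0.6, 1.1, -1.7]
opening: 0.0298
```

Request:
play_rows --targets '[[[0,0,0],[0,0,7.1],0.03],[[0,0,0],[0,0,0],0.03],[[0,0,0],[0,0,0],0.03]]'

```text
t: 56.67
position: [0.5104, 0.0428, 0.2191]
tool_rot: [[-0.073, 0.997, -0.002], [0.997, 0.073, -0.0], [-0.0, -0.002, -1.0]]
ft_force: [0.0, 0.6, -0.4]
opening: 0.0297
```

```bash
python3 - <<'E'
from h import *
where(); go(case2w(-30,228,150),4.3)
s=status.read_state(); print(s['joint_pos'].round(2))
c=cap('wrist'); K=tocase(cloud(c)); T=tocase(s['position']); d=K-T
sel=(abs(d[...,0])<45)&(abs(d[...,1])<20)&(abs(d[...,2])<60); P=d[sel]; print(len(P))
for a in (-1,1):
    q=P[np.sign(P[:,0])==a]
    print(a,'z pct',np.percentile(q[:,2],[0,1,5,50]).round(1),'lowest pts',q[np.argsort(q[:,2])[:200]].mean(0).round(1), 'x', np.percentile(q[:,0],[2,98]).round(1),'y',np.percentile(q[:,1],[2,98]).round(1))
E
```

```text
TCP case [-30.  235.7 219.1] open 0.0297 F [ 0.   0.6 -0.4] t 56.7
t 56.7 pos [0.5104 0.0428 0.2191] yawY 4.2 open 0.0297 F [ 0.   0.6 -0.4]
 turn [-0.11  0.01 -0.14] then shift [-0.0077 -0.      0.0691] dist 0.0695
[ 0.08  0.16 -0.27  1.14 -0.    1.58]
9233
-1 z pct [ 2.5  7.6 13.7 50.7] lowest pts [-17.2   6.2   9.2] x [-43.6 -13.9] y [-9.2 13.7]
1 z pct [ 2.9  7.5 13.4 50.1] lowest pts [19.1  6.5  9.1] x [15.8 43.7] y [-9.1 13.6]
```

Fingertip check: the real tips are about 2.5 mm above the reported TCP, so I aim the TCP some 11 mm under the tab.

Request:
play_rows --targets '[[[-0.0067,0,0.02],[0,0,0],0.03],[[0,0,0.03],[0,0,0],0.03],[[0,0,0.03],[0,0,0],0.03],[[0,0,0.025],[0,0,0],0.03],[[0,0,0.02],[0,0,0],0.03],[[0,0,0.013],[0,0,0],0.03],[[0,0,0],[0,0,0],0.03],[[0,0,0],[0,0,0],0.03],[[0,0,0],[0,0,0],0.03]]'

```text
t: 57.47
position: [0.512, 0.0366, 0.0827]
tool_rot: [[-0.071, 0.997, 0.001], [0.997, 0.071, -0.0], [-0.0, 0.001, -1.0]]
ft_force: [-0.2, 0.9, 1.1]
opening: 0.03
```

Request:
play_rows --targets '[[[0,0,0],[0,0,0],0.008],[[0,0,0],[0,0,0],0.008],[[0,0,0],[0,0,0],0.008],[[0,0,0],[0,0,0],0.008],[[0,0,0],[0,0,0],0.008],[[0,0,0],[0,0,0],0.008]]' --newtons 20

```text
t: 57.97
position: [0.5113, 0.0368, 0.0821]
tool_rot: [[-0.07, 0.998, -0.0], [0.998, 0.07, 0.0], [0.0, -0.0, -1.0]]
ft_force: [-1.3, 1.9, 1.8]
opening: 0.0136
```

```bash
python3 - <<'E'
from h import *
where(); lever(('scene',))
E
```

```text
TCP case [-29.6 229.7  82.1] open 0.0136 F [-1.3  1.9  1.8] t 58.0
scene 267
 z 90 89 v 116.7 [70 214] ang 2.11
 z 98 27 v 113.3 [72 116] ang 2.08
 z 106 23 v 111.1 [109 115] ang 2.03
 z 114 25 v 108.6 [106 113] ang 2.01
 z 122 20 v 106.2 [103 109] ang 1.99
 z 130 26 v 98.9 [96 110] ang 2.04
 z 138 57 v 101.7 [96 109] ang 1.96
```

```bash
python3 -c "
import numpy as np
a=.11+.14*np.arange(21); v=100.3*np.cos(a); z=100.3*np.sin(a)
for i in range(20): print([round((v[i+1]-v[i])/1000,4),0,round(-(z[i+1]-z[i])/1000,4)],end=' ')"
```

```text
[np.float64(-0.0025), 0, np.float64(-0.0138)] [np.float64(-0.0044), 0, np.float64(-0.0133)] [np.float64(-0.0062), 0, np.float64(-0.0126)] [np.float64(-0.0079), 0, np.float64(-0.0116)] [np.float64(-0.0095), 0, np.float64(-0.0104)] [np.float64(-0.0108), 0, np.float64(-0.0089)] [np.float64(-0.012), 0, np.float64(-0.0073)] [np.float64(-0.0129), 0, np.float64(-0.0056)] [np.float64(-0.0135), 0, np.float64(-0.0038)] [np.float64(-0.0139), 0, np.float64(-0.0018)] [np.float64(-0.014), 0, np.float64(0.0001)] [np.float64(-0.0139), 0, np.float64(0.0021)] [np.float64(-0.0134), 0, np.float64(0.004)] [np.float64(-0.0128), 0, np.float64(0.0058)] [np.float64(-0.0118), 0, np.float64(0.0076)] [np.float64(-0.0106), 0, np.float64(0.0091)] [np.float64(-0.0093), 0, np.float64(0.0105)] [np.float64(-0.0077), 0, np.float64(0.0117)] [np.float64(-0.006), 0, np.float64(0.0127)] [np.float64(-0.0042), 0, np.float64(0.0134)]
```

Request:
play_rows --targets '[[[-0.0025,0,-0.0138],[0,0,0],0.008],[[-0.0044,0,-0.0133],[0,0,0],0.008],[[-0.0062,0,-0.0126],[0,0,0],0.008],[[-0.0079,0,-0.0116],[0,0,0],0.008],[[-0.0095,0,-0.0104],[0,0,0],0.008]]'

```text
t: 58.43
position: [0.5132, 0.0061, 0.144]
tool_rot: [[-0.071, 0.998, -0.001], [0.998, 0.071, 0.0], [0.0, -0.001, -1.0]]
ft_force: [-1.4, 0.7, -2.1]
opening: 0.0133
```

```bash
python3 - <<'E'
from h import *
where(); lever(('scene',))
E
```

```text
TCP case [-29.9 198.9 144. ] open 0.0133 F [-1.4  0.7 -2.1] t 58.4
scene 291
 z 90 48 v 95.2 [70 130] ang 2.58
 z 98 25 v 112.8 [71 118] ang 2.09
 z 106 25 v 110.3 [108 113] ang 2.05
 z 114 22 v 107.8 [106 112] ang 2.02
 z 122 17 v 105.7 [104 108] ang 1.99
 z 130 28 v 98.0 [96 189] ang 2.05
 z 138 98 v 105.4 [96 195] ang 1.91
 z 146 28 v 194.6 [188 200] ang 0.88
```

Tracking well and the lever hasn't moved. I continue round the arc.

Request:
play_rows --targets '[[[-0.0108,0,-0.0089],[0,0,0],0.008],[[-0.012,0,-0.0073],[0,0,0],0.008],[[-0.0129,0,-0.0056],[0,0,0],0.008],[[-0.0135,0,-0.0038],[0,0,0],0.008],[[-0.0139,0,-0.0018],[0,0,0],0.008],[[-0.014,0,0],[0,0,0],0.008],[[-0.0139,0,0.0021],[0,0,0],0.008],[[-0.0134,0,0.004],[0,0,0],0.008]]'

```text
t: 59.15
position: [0.5217, -0.1005, 0.1662]
tool_rot: [[-0.069, 0.998, 0.002], [0.998, 0.069, -0.002], [-0.002, 0.002, -1.0]]
ft_force: [-1.5, -0.8, 7.0]
opening: 0.0129
```

Request:
play_rows --targets '[[[-0.0128,0,0.0058],[0,0,0],0.008],[[-0.0118,0,0.0076],[0,0,0],0.008],[[-0.0106,0,0.0091],[0,0,0],0.008],[[-0.0093,0,0.0105],[0,0,0],0.008],[[-0.0077,0,0.0117],[0,0,0],0.008],[[-0.006,0,0.0127],[0,0,0],0.008],[[0,0,0],[0,0,0],0.008],[[0,0,0],[0,0,0],0.008]]'

```text
t: 59.82
position: [0.5249, -0.1576, 0.1071]
tool_rot: [[-0.068, 0.998, -0.0], [0.998, 0.068, -0.001], [-0.001, -0.001, -1.0]]
ft_force: [0.9, -1.4, 2.3]
opening: 0.0124
```

```bash
python3 - <<'E'
from h import *
where(); lever(('scene',))
s=cap('scene'); save('s9.png',cv2.resize(s['frame'][180:320,140:327],(800,600),interpolation=cv2.INTER_CUBIC))
E
```

```text
TCP case [-30.6  34.8 107.1] open 0.0124 F [ 0.9 -1.4  2.3] t 59.8
scene 276
 z 90 59 v 127.6 [70 134] ang 1.68
 z 98 38 v 130.0 [72 134] ang 1.57
 z 106 24 v 132.4 [128 135] ang 1.51
 z 114 19 v 133.2 [129 137] ang 1.50
 z 122 32 v 135.7 [72 139] ang 1.47
 z 130 31 v 136.7 [135 143] ang 1.46
 z 138 49 v 135.7 [132 148] ang 1.49
 z 146 24 v 139.2 [134 142] ang 1.45
```

View pics/s9.png

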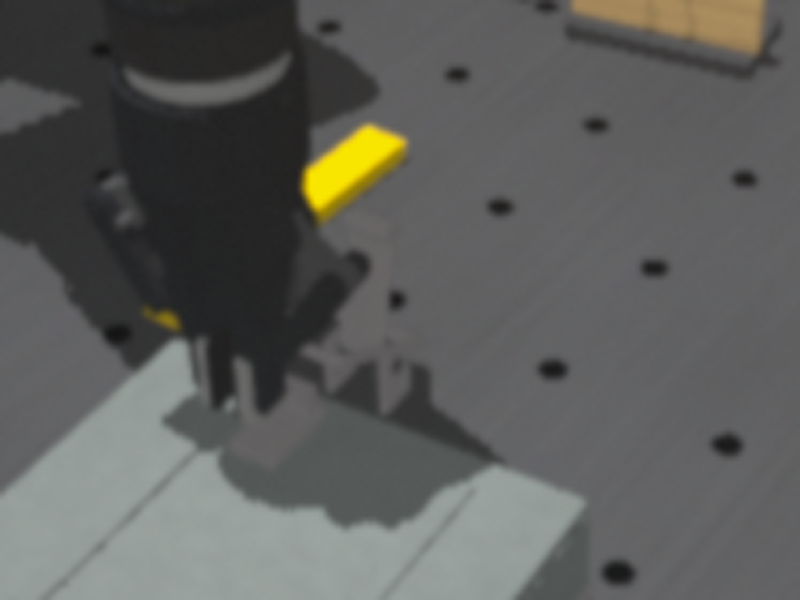

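The lever got dragged back to about 1.5 during the second half. I'll release the loop onto the lid and push the lever back to 2.0.

Request:
play_rows --targets '[[[0,0,0],[0,0,0],0.02],[[0,0,0],[0,0,0],0.034],[[0,0,0],[0,0,0],0.036],[[0,0,0],[0,0,0],0.036],[[0,0,-0.015],[0,0,0],0.036],[[0,0,-0.03],[0,0,0],0.036],[[0,0,-0.03],[0,0,0],0.036],[[0,0,-0.03],[0,0,0],0.0],[[0,0,0],[0,0,0],0.0],[[0,0,0],[0,0,0],0.0]]'

```text
t: 60.75
position: [0.5264, -0.1562, 0.2146]
tool_rot: [[-0.07, 0.998, 0.004], [0.998, 0.07, -0.001], [-0.002, 0.004, -1.0]]
ft_force: [0.5, -1.0, -0.2]
opening: 0.0007
```

```bash
cat > lp.py <<'E'
from h import *
where(); lever(('scene',))
c=cap('wrist'); K=tocase(cloud(c)); u,v,w=K[...,0],K[...,1],K[...,2]
def prof(lab,u0,u1,zmin,v0=0,v1=170):
    print(lab)
    for lo in range(v0,v1,10):
        s=K[(u>u0)&(u<u1)&(v>=lo)&(v<lo+10)&(w>zmin)&(w<160)]
        if len(s)>4: print('  v',lo+5,len(s),'z %.1f [%.1f %.1f]'%(np.median(s[:,2]),s[:,2].min(),s[:,2].max()))
prof('arm',-62,-50,77); prof('mid',-38,-22,77)
save('wl%d.png'%int(status.read_state()['t']*10),c['frame'])
E
python3 lp.py
```

```text
TCP case [-29.   36.1 214.6] open 0.0007 F [ 0.5 -1.  -0.2] t 60.8
scene 331
 z 90 64 v 126.6 [71 132] ang 1.72
 z 98 41 v 130.6 [74 135] ang 1.55
 z 106 42 v 132.3 [130 138] ang 1.51
 z 114 41 v 134.1 [131 137] ang 1.48
 z 122 37 v 136.4 [133 142] ang 1.45
 z 130 31 v 138.2 [136 145] ang 1.44
 z 138 52 v 137.1 [134 146] ang 1.47
 z 146 23 v 139.9 [134 144] ang 1.44
arm
  v 5 5 z 77.4 [77.0 77.8]
  v 15 5 z 77.1 [77.0 77.2]
  v 35 6 z 77.3 [77.0 77.7]
  v 65 107 z 98.0 [77.2 100.0]
  v 75 83 z 96.0 [93.5 98.2]
  v 85 99 z 93.5 [90.9 96.7]
  v 95 93 z 91.6 [87.9 93.8]
  v 105 85 z 89.4 [87.3 91.7]
  v 115 85 z 87.0 [84.4 90.1]
  v 125 82 z 85.1 [82.1 87.0]
  v 135 86 z 82.8 [79.7 85.8]
  v 145 21 z 82.2 [80.1 83.9]
mid
  v 35 166 z 106.0 [80.4 108.0]
  v 45 228 z 104.1 [79.0 107.0]
  v 55 225 z 101.8 [78.5 104.1]
  v 65 264 z 98.3 [91.3 103.0]
  v 75 272 z 92.4 [77.3 95.1]
  v 125 119 z 86.2 [77.1 94.2]
  v 135 430 z 122.0 [94.3 144.5]
  v 145 253 z 142.7 [139.4 145.1]
```

Request:
play_rows --targets '[[[0.02,0,0],[0,0,0],0.0],[[0.03,0,0],[0,0,0],0.0],[[0.03,0,0],[0,0,0],0.0],[[0.03,0,0],[0,0,0],0.0],[[0.03,0,0],[0,0,0],0.0],[[0.019,0,0],[0,0,0],0.0],[[0,0,0.02],[0,0,0],0.0],[[0,0,0.03],[0,0,0],0.0],[[0,0,0.03],[0,0,0],0.0],[[0,0,0.02],[0,0,0],0.0],[[0,0,0],[0,0,0],0.0],[[0,0,0],[0,0,0],0.0]]'

```text
t: 61.85
position: [0.5115, 0.0026, 0.1107]
tool_rot: [[-0.07, 0.998, -0.005], [0.998, 0.07, -0.0], [0.0, -0.005, -1.0]]
ft_force: [0.7, 0.2, 0.8]
opening: 0.0
```

Request:
play_rows --targets '[[[-0.012,0,0],[0,0,0],0.0],[[-0.012,0,0],[0,0,0],0.0],[[-0.01,0,0],[0,0,0],0.0],[[-0.008,0,0],[0,0,0],0.0],[[-0.008,0,0],[0,0,0],0.0],[[-0.008,0,0],[0,0,0],0.0],[[-0.006,0,0],[0,0,0],0.0],[[0,0,0],[0,0,0],0.0],[[0,0,0],[0,0,0],0.0]]'

```text
t: 62.6
position: [0.518, -0.0618, 0.1125]
tool_rot: [[-0.069, 0.998, -0.001], [0.998, 0.069, -0.0], [-0.0, -0.001, -1.0]]
ft_force: [-0.1, 0.0, 0.4]
opening: -0.0001
```

```bash
python3 lp.py
```

```text
TCP case [-30.2 130.9 112.5] open -0.0001 F [-0.1  0.   0.4] t 62.6
scene 290
 z 90 53 v 77.0 [70 120] ang 2.75
 z 98 27 v 116.4 [71 119] ang 2.00
 z 106 29 v 114.7 [113 118] ang 1.95
 z 114 30 v 113.3 [112 126] ang 1.92
 z 122 28 v 111.5 [110 125] ang 1.90
 z 130 20 v 108.4 [103 124] ang 1.91
 z 138 84 v 107.8 [102 124] ang 1.88
 z 146 19 v 119.7 [118 122] ang 1.70
arm
  v 85 19 z 85.0 [83.5 86.1]
  v 95 109 z 84.9 [82.5 86.4]
  v 105 133 z 84.7 [80.9 86.4]
  v 115 132 z 84.5 [82.0 86.1]
  v 125 144 z 84.4 [81.9 86.0]
  v 135 143 z 84.6 [81.3 158.5]
  v 145 14 z 159.5 [158.9 159.9]
mid
  v 35 79 z 87.2 [86.0 88.4]
  v 45 106 z 87.1 [85.9 88.2]
  v 55 84 z 86.7 [84.2 88.0]
  v 105 27 z 140.7 [139.9 141.8]
  v 115 8 z 141.7 [141.1 151.3]
  v 125 357 z 83.6 [77.0 160.0]
  v 135 675 z 122.6 [81.0 160.0]
  v 145 1569 z 142.6 [118.0 160.0]
```

The bar has dropped behind the nose: loop arms level at z≈84.5. Next I push the lever over from its −y side.

Request:
play_rows --targets '[[[0.01,0,0],[0,0,0],0.0],[[0.01,0,-0.03],[0,0,0],0.0],[[0,0,-0.03],[0,0,0],0.0],[[0,0,-0.02],[0,0,0],0.0],[[-0.025,0,0],[0,0,0],0.0],[[-0.03,0,0],[0,0,0],0.0],[[-0.03,0,0],[0,0,0],0.0],[[0,0,0],[0,0,0],0.0],[[0,0,0.02],[0,0,0],0.0],[[0,0,0.03],[0,0,0],0.0],[[0,0,0.025],[0,0,0],0.0],[[0,0,0],[0,0,0],0.0]]'

```text
t: 63.7
position: [0.5191, -0.124, 0.1129]
tool_rot: [[-0.071, 0.997, -0.008], [0.997, 0.071, 0.002], [0.003, -0.008, -1.0]]
ft_force: [-1.7, 1.0, -0.2]
opening: -0.0001
```

Request:
play_rows --targets '[[[0,0,0],[0,0,0],0.0],[[0.01,0,0],[0,0,0],0.0],[[0.01,0,0],[0,0,0],0.0],[[0.01,0,0],[0,0,0],0.0],[[0.01,0,0],[0,0,0],0.0],[[0.01,0,0],[0,0,0],0.0],[[0,0,0],[0,0,0],0.0],[[0,0,0],[0,0,0],0.0]]'

```text
t: 64.37
position: [0.5192, -0.0753, 0.1178]
tool_rot: [[-0.072, 0.997, -0.0], [0.997, 0.072, -0.0], [0.0, -0.0, -1.0]]
ft_force: [-0.4, -0.7, -0.9]
opening: 0.0002
```

```bash
python3 lp.py
```

```text
TCP case [-30.1 117.3 117.8] open 0.0002 F [-0.4 -0.7 -0.9] t 64.4
scene 240
 z 90 62 v 126.4 [70 133] ang 1.73
 z 98 37 v 128.5 [71 132] ang 1.62
 z 106 25 v 130.1 [127 135] ang 1.57
 z 114 18 v 131.9 [130 134] ang 1.53
 z 122 24 v 123.6 [105 138] ang 1.69
 z 130 23 v 107.2 [104 139] ang 1.92
 z 138 32 v 107.1 [104 143] ang 1.89
 z 146 19 v 106.5 [104 109] ang 1.86
arm
  v 75 90 z 84.9 [82.5 86.3]
  v 85 132 z 84.6 [81.4 86.4]
  v 95 124 z 83.9 [81.5 85.9]
  v 105 135 z 83.4 [80.5 86.1]
  v 115 140 z 83.1 [81.0 85.0]
  v 125 148 z 82.7 [78.5 84.5]
  v 135 166 z 82.5 [79.3 84.0]
  v 145 50 z 81.8 [79.2 83.6]
mid
  v 35 102 z 88.1 [86.6 89.6]
  v 45 34 z 88.0 [87.0 89.1]
  v 105 64 z 157.0 [155.6 158.0]
  v 115 147 z 157.1 [155.8 158.9]
  v 125 1422 z 147.3 [78.2 160.0]
  v 135 1039 z 116.3 [78.4 145.9]
  v 145 848 z 141.2 [79.3 145.2]
```

Request:
play_rows --targets '[[[0.01,0,0],[0,0,0],0.0],[[0.01,0,0],[0,0,0],0.0],[[0.009,0,0],[0,0,0],0.0],[[0.008,0,0],[0,0,0],0.0],[[0,0,0],[0,0,0],0.0],[[0,0,0],[0,0,0],0.0]]'

```text
t: 64.97
position: [0.5166, -0.0384, 0.1175]
tool_rot: [[-0.071, 0.997, -0.0], [0.997, 0.071, 0.0], [0.0, -0.0, -1.0]]
ft_force: [0.8, -0.1, -0.2]
opening: 0.0
```

```bash
python3 lp.py
```

```text
TCP case [-29.9 154.2 117.5] open 0.0000 F [ 0.8 -0.1 -0.2] t 65.0
scene 301
 z 90 83 v 138.1 [71 145] ang 1.22
 z 98 55 v 146.3 [70 155] ang 1.07
 z 106 50 v 152.5 [145 159] ang 1.04
 z 114 25 v 157.8 [154 164] ang 1.03
 z 122 27 v 161.8 [142 177] ang 1.04
 z 130 28 v 144.3 [141 176] ang 1.34
 z 138 18 v 143.7 [142 147] ang 1.38
 z 146 15 v 143.3 [141 146] ang 1.40
arm
  v 105 46 z 80.8 [78.8 82.6]
  v 115 113 z 80.1 [77.0 82.4]
  v 125 121 z 78.9 [77.4 80.5]
  v 135 101 z 78.1 [77.0 79.8]
  v 145 66 z 77.7 [77.0 79.0]
mid
  v 55 95 z 88.0 [86.6 89.5]
  v 65 60 z 92.8 [91.9 93.8]
  v 75 147 z 91.9 [82.8 94.2]
  v 145 108 z 157.0 [98.2 158.2]
  v 155 162 z 157.0 [102.6 158.4]
  v 165 1655 z 143.9 [124.9 159.9]
```

Request:
play_rows --targets '[[[-0.01,0,0],[0,0,0],0.0],[[-0.005,0,-0.025],[0,0,0],0.0],[[0,0,-0.03],[0,0,0],0.0],[[0.024,0,0],[0,0,0],0.0],[[0.024,0,0],[0,0,0],0.0],[[0,0,0],[0,0,0],0.0],[[0,0,0.02],[0,0,0],0.0],[[0,0,0.015],[0,0,0],0.0],[[0,0,0.01],[0,0,0],0.0],[[0,0,0.01],[0,0,0],0.0],[[0,0,0.008],[0,0,0],0.0],[[0,0,0],[0,0,0],0.0]]'

```text
t: 66.07
position: [0.5135, 0.0049, 0.1118]
tool_rot: [[-0.075, 0.997, -0.001], [0.997, 0.075, 0.027], [0.027, 0.001, -1.0]]
ft_force: [-13.7, 38.8, 33.4]
opening: 0.0001
```

```bash
python3 lp.py
```

```text
TCP case [-29.7 197.7 111.8] open 0.0001 F [-13.7  38.8  33.4] t 66.1
scene 380
 z 90 96 v 145.8 [70 158] ang 0.95
 z 98 71 v 159.8 [73 166] ang 0.79
 z 106 70 v 170.5 [163 178] ang 0.75
 z 114 51 v 177.9 [174 193] ang 0.77
 z 122 44 v 183.3 [176 190] ang 0.79
 z 130 17 v 186.4 [184 189] ang 0.83
 z 138 13 v 185.8 [184 188] ang 0.90
 z 146 18 v 185.1 [183 190] ang 0.96
arm
mid
```

The finger is pressing on the outer side of the round end (39 N). I back off upwards and come down further in, on top of the handle.

Request:
play_rows --targets '[[[0.003,0,-0.015],[0,0,0],0.0],[[0,0,-0.025],[0,0,0],0.0],[[0,0,-0.01],[0,0,0],0.0],[[0,0,0],[0,0,0],0.0],[[0,0,0],[0,0,0],0.0]]'

```text
t: 66.58
position: [0.5147, -0.0041, 0.1595]
tool_rot: [[-0.069, 0.998, 0.001], [0.998, 0.069, -0.0], [-0.0, 0.001, -1.0]]
ft_force: [-0.5, -0.0, -0.2]
opening: -0.0
```

```bash
python3 lp.py; python3 -c "
from h import *
go(case2w(-30,170,155),4.3)"
```

```text
TCP case [-29.2 188.7 159.5] open -0.0000 F [-0.5 -0.  -0.2] t 66.6
scene 347
 z 90 74 v 135.0 [70 141] ang 1.35
 z 98 56 v 142.3 [71 148] ang 1.18
 z 106 46 v 147.9 [143 156] ang 1.13
 z 114 58 v 153.1 [146 159] ang 1.10
 z 122 41 v 158.7 [153 163] ang 1.08
 z 130 55 v 161.0 [158 170] ang 1.11
 z 138 17 v 163.7 [159 168] ang 1.12
arm
  v 115 9 z 79.4 [78.2 80.6]
  v 125 33 z 79.5 [78.1 81.3]
  v 135 61 z 78.7 [77.1 80.8]
  v 145 38 z 78.2 [77.3 80.0]
mid
  v 45 64 z 88.7 [87.3 90.0]
  v 55 89 z 88.0 [86.5 88.9]
  v 65 43 z 92.8 [91.7 93.8]
  v 75 107 z 92.3 [84.8 94.5]
t 66.7 pos [ 0.5135 -0.0039  0.1583] yawY 4.0 open 0.0001 F [-0.6  1.2 -0. ]
 turn [-0.12  0.   -0.33] then shift [-0.0189  0.0005  0.0033] dist 0.0192
```

Request:
play_rows --targets '[[[-0.02,0,0],[0,0,-0.33],0.0],[[-0.022,0,0],[0,0,0],0.0],[[-0.021,0,0],[0,0,0],0.0],[[0,0,0],[0,0,0],0.0],[[0,0,0.015],[0,0,0],0.0],[[0,0,0.02],[0,0,0],0.0],[[0,0,0.008],[0,0,0],0.0],[[0,0,0],[0,0,0],0.0],[[0,0,0],[0,0,0],0.0]]'

```text
t: 67.43
position: [0.5179, -0.066, 0.1157]
tool_rot: [[-0.076, 0.997, -0.003], [0.997, 0.076, 0.0], [0.0, -0.003, -1.0]]
ft_force: [-0.7, 0.9, 0.5]
opening: 0.0004
```

Request:
play_rows --targets '[[[0.012,0,0],[0,0,0],0.0],[[0.012,0,0],[0,0,0],0.0],[[0.0048,0,0.0033],[0,0,0],0.0],[[0.0047,0,0.0033],[0,0,0],0.0],[[0.004,0,0.0043],[0,0,0],0.0],[[0.004,0,0.0043],[0,0,0],0.0],[[0,0,0],[0,0,0],0.0]]'

```text
t: 68.02
position: [0.5153, -0.024, 0.1005]
tool_rot: [[-0.077, 0.997, -0.001], [0.997, 0.077, 0.0], [0.0, -0.001, -1.0]]
ft_force: [0.2, -0.1, 0.2]
opening: -0.0003
```

```bash
python3 lp.py
```

```text
TCP case [-30.2 168.8 100.5] open -0.0003 F [ 0.2 -0.1  0.2] t 68.0
scene 262
 z 90 110 v 153.0 [70 168] ang 0.76
 z 98 43 v 165.9 [72 184] ang 0.70
 z 106 37 v 171.1 [156 194] ang 0.75
 z 114 25 v 159.6 [156 191] ang 1.00
 z 122 15 v 157.7 [156 162] ang 1.10
 z 130 18 v 157.9 [157 160] ang 1.15
 z 138 14 v 157.7 [155 161] ang 1.19
arm
  v 165 406 z 159.1 [152.5 160.0]
mid
  v 75 78 z 79.4 [77.0 81.8]
  v 155 81 z 141.0 [138.6 158.7]
  v 165 470 z 150.3 [138.7 159.7]
```

Following nicely, lever at about 0.6. I continue down the arc.

Request:
play_rows --targets '[[[0.003,0,0.0048],[0,0,0],0.0],[[0.003,0,0.0048],[0,0,0],0.0],[[0.0021,0,0.0054],[0,0,0],0.0],[[0.002,0,0.0054],[0,0,0],0.0],[[0,0,0],[0,0,0],0.0]]'

```text
t: 68.53
position: [0.5137, -0.0144, 0.0793]
tool_rot: [[-0.076, 0.997, -0.003], [0.997, 0.076, 0.0], [0.0, -0.003, -1.0]]
ft_force: [-0.1, 0.1, 0.1]
opening: -0.0001
```

Request:
play_rows --targets '[[[0.001,0,0.004],[0,0,0],0.0],[[0.001,0,0.004],[0,0,0],0.0],[[0,0,0.003],[0,0,0],0.0],[[0,0,0],[0,0,0],0.0]]'

```text
t: 68.87
position: [0.5152, -0.013, 0.0733]
tool_rot: [[-0.076, 0.997, 0.001], [0.997, 0.076, -0.001], [-0.001, 0.001, -1.0]]
ft_force: [-11.5, 0.4, 33.2]
opening: 0.0002
```

```bash
python3 -c "
from h import *
where(); lever()"
```

```text
TCP case [-29.4 179.7  73.3] open 0.0002 F [-11.5   0.4  33.2] t 68.9
scene 82
 z 90 40 v 75.0 [70 173] ang 2.76
 z 98 20 v 168.6 [70 172] ang 0.66
 z 106 14 v 168.6 [167 170] ang 0.78
 z 114 8 v 168.7 [165 171] ang 0.87
```

Bottomed out at 33 N after the force had dropped to zero, which suggests it snapped. I retreat and check.

Request:
play_rows --targets '[[[0,0,-0.01],[0,0,0],0.0],[[0,0,-0.03],[0,0,0],0.0],[[0,0,-0.035],[0,0,0],0.0],[[0,0,-0.035],[0,0,0],0.0],[[0,0,-0.035],[0,0,0],0.0],[[0.03,0,-0.02],[0,0,0],0.0],[[0.03,0,0],[0,0,0],0.0],[[0,0,0],[0,0,0],0.0],[[0,0,0],[0,0,0],0.0],[[0,0,0],[0,0,0],0.0]]'

```text
t: 69.75
position: [0.5099, 0.0469, 0.2343]
tool_rot: [[-0.076, 0.997, -0.001], [0.997, 0.076, -0.001], [-0.001, -0.001, -1.0]]
ft_force: [0.1, -0.5, 0.4]
opening: -0.0
```

```bash
python3 - <<'E'
from h import *
where()
for n in ('wrist','scene'):
    c=cap(n); K=tocase(cloud(c)); u,v,w=K[...,0],K[...,1],K[...,2]
    for lab,u0,u1 in (('arm',-62,-52),('mid',-38,-22)):
        print(n,lab,[(lo+5,np.percentile(s[:,2],90).round(1)) for lo in range(20,215,10) for s in [K[(u>u0)&(u<u1)&(v>=lo)&(v<lo+10)&(w>60)&(w<140)]] if len(s)>5])
    L=K[(u>20)&(u<100)&(abs(v)<80)&(w>60)&(w<90)]; p=np.polyfit(L[:,1],L[:,2],1); print('lid',np.arctan(p[0]).round(4),L[:,2].mean().round(1))
    if n=='wrist': f=c['frame']
    else: save('s10.png',cv2.resize(c['frame'][190:330,140:327],(800,600),interpolation=cv2.INTER_CUBIC))
save('w10.png',f)
E
```

```text
TCP case [-30.2 239.8 234.3] open -0.0000 F [ 0.1 -0.5  0.4] t 69.8
wrist arm []
wrist mid [(35, np.float64(95.1)), (45, np.float64(94.5)), (55, np.float64(91.6)), (65, np.float64(93.4)), (165, np.float64(76.3)), (175, np.float64(76.4)), (185, np.float64(76.5)), (195, np.float64(79.6)), (205, np.float64(80.2))]
lid -0.005 73.8
scene arm [(25, np.float64(77.3)), (35, np.float64(76.2)), (45, np.float64(76.5)), (55, np.float64(77.0)), (65, np.float64(84.8)), (75, np.float64(83.8)), (85, np.float64(80.3)), (95, np.float64(78.6)), (105, np.float64(75.4)), (115, np.float64(73.2)), (125, np.float64(70.2))]
scene mid [(25, np.float64(74.9)), (35, np.float64(94.8)), (45, np.float64(93.5)), (55, np.float64(90.8)), (65, np.float64(93.2)), (75, np.float64(93.3)), (85, np.float64(74.2)), (125, np.float64(72.3)), (135, np.float64(76.2)), (145, np.float64(76.3)), (155, np.float64(76.7)), (165, np.float64(76.7)), (175, np.float64(76.7)), (185, np.float64(76.7)), (195, np.float64(80.8))]
lid -0.0019 74.1
```

View pics/s10.png

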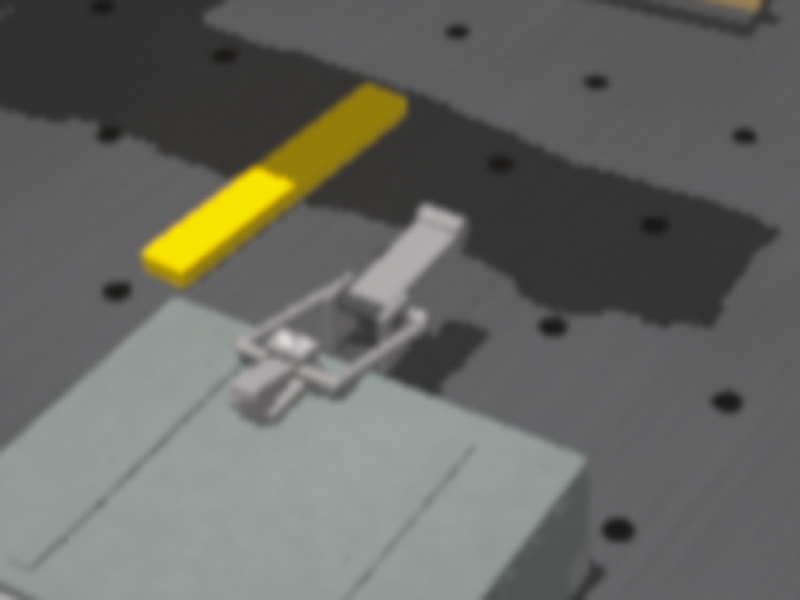

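The picture shows the lid shut, the bar tucked under the keeper's nose (295,345), and the lever flat (415,255). Measured handle top: a constant 76.5 mm from v=135 to 190, so its angle is about 0. I hand the job in.

```bash
python3 -c "
from h import *
print(status.read_state()['t'], ticket.job_done())"
```

```text
the job is handed in; nothing more can be done
69.85 None
```

The kit is packed away and the case is latched; I handed it in at about 70 s. The gauge went in first, then the four blocks. I then shut the lid, hooked the loop behind the keeper and swung the lever flat.

**Last checks:**
- **Lid:** its angle reads within 0.005 rad of shut, and its top face is at 74 mm.
- **Loop:** the bar sits at the keeper, with the loop arm there topping out at about 85 mm, below the nose.
- **Lever:** the handle is level along its whole length, and the pushing force had dropped to zero just before it bottomed out.
- **Contents:** before the lid was closed, I could see the gauge upright in the rubber compartment and all four blocks in the bare one.
- **Robot:** it was clear of everything at hand-in.

**What went wrong or disagreed:**
- **First block:** the first grip slipped and the block was dropped on the table. It landed upright a few centimetres away and I packed it normally.
- **Fingertips:** they measured about 2.5 mm short of the reported TCP, not 19 mm ahead of it. That probably caused the slip, and I allowed for it afterwards.
- **Lever during hooking:** the lever was dragged back to about 1.5 rad, so the loop first rested on top of the keeper. I pushed the lever back to about 1.9 and the bar dropped in.
- **High force:** one push on the lever came down on the outside of its round end and reached about 53 N at the wrist. It was a fingertip push and under the 120 N wrist limit. I backed off and pushed from the inside instead.
- **Not re-measured:** I did not measure the hammer, tape or rule again at the end, but no move went near the hammer or tape, and the rule looked undisturbed in the last picture.

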